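# Lay the post bracket down against the stop lugs

### The job

With your fingertips, push the standing post bracket along the riser until its rounded heel is square against the two stop lugs, still upright. Then tip it over between the lugs and let it down gently against your fingers, so that its arm ends lying flat along the riser with the heel still against the lugs (push it home again if it slips back), and move clear. Only push and support the bracket, never pinch it or lift it off the riser, and leave everything else where it stands.

Things in the scene. Friction and masses are not known exactly. Their poses are not given: they have to be found in the camera images.
- riser: Fixed flat bench riser, 250 mm long, 120 mm wide, level top 50 mm above the bench. Its own x axis runs along its length, the way the bracket is to be tipped (to the robot's right, turned up to 0.3 rad either way); y across it. Origin: on the bench below the middle of the stop line. The top runs from x = -130 to +120 mm.
- stop (a point): Middle of the stop line, on the riser's top (x = 0 of the riser). Two fixed steel stop lugs, 30 mm high and 12 mm thick, have their stop faces at x = 0, looking to -x; they span y = -58 to -34 mm and +34 to +58 mm, so that the arm passes down between them. A 5 mm high tongue behind each ends at x = 41 mm.
- post: Loose steel post bracket, 0.3 to 0.55 kg, standing on the riser with its heel 20 to 45 mm short of the lugs. Origin: on its underside, below the heel axis; z up the arm, y along the heel, -x along the foot. It rolls over its heel towards +x, is past its balance after about 0.26 rad of tip, and then falls unless a finger in front of the arm holds it. Its own weight keeps it lying.
- heel (a point): Centre of the heel axis, 8 mm above the bracket's underside. The heel is a round edge of radius 8 mm and 90 mm wide. Home against the lugs it is at x = -8 mm in the riser's frame, standing or lying. The lugs stop it only towards +x: while the arm leans on a finger it can slip back.
- post_top (a point): Centre of the arm's top end face, 198 mm above the bracket's underside. The arm is a bar 36 mm wide (y) and 20 mm thick (bracket x = -12 to +8 mm). Lying home, this point is at x = 182 mm in the riser's frame and 60 mm above the bench, and the last 60 mm of the arm overhang the riser's end.
- lip (a point): Where to push the standing bracket: middle of the outer face (looks to -x, at bracket x = -75 mm) of the foot's upturned lip, 20 mm above the underside. Lip 34 mm high, 6 mm thick, 90 mm wide; foot plate 75 x 90 mm, 6 mm thick. When the bracket lies, the foot stands up 75 mm above the heel axis, and its underside looks to the riser's -x, 8 mm behind the heel axis.
- flux_bottle: small brown dropper bottle, 33 mm across, 102 mm tall, loose, stands beside the riser on the far side; origin: centre of its underside
- solder_spool: small spool standing on its flange, 63 mm across, 70 mm tall, loose, near side of the riser; origin: centre of its underside
- tape: black roll of tape lying flat, 62 mm across, 19 mm high, loose, near side of the riser; origin: centre of its underside
- plated_module_0: flat plated module, 89 x 61 x 20 mm, loose, lies behind the work to the right; origin: centre of its underside

How it is judged:
By the outcome, as a careful person would: the job done as asked, in the order asked, and still so for the second after the job is handed in, with the robot touching nothing.
It also fails if it takes over 72 s, if anything falls off the work surface, if the arm or the gripper's body presses on something with over 40 N, if the wrist force passes 120 N, or if a joint passes its speed limit or range.

### The arm

A 6-joint arm with a two-finger parallel gripper is mounted at the origin on a cart in front of the work surface, level with it; the furniture and walls round the work are solid. World frame = base frame: x ahead of the robot, y to its left, z up, the work surface at z = 0. Lengths are in m, angles in degrees, forces in N, time in s.
With the tool pointing down it reaches from about 0.325 to 0.925 m from the base axis. Payload 3.1 kg.
Tool frame: the origin (TCP) lies midway between the tips of the shut fingers; the grasp point (between the pads) lies 19 mm behind it (arm.grip_depth is the distance from the TCP to the grasp point, in m); y points along the fingers, x is the direction in which the jaws open and shut, and the axes are right-handed (so a half turn about y gives the same grasp; the last joint's range is limited). The gripper opens to 85 mm and grips with 20 to 120 N. Pads are 22 mm wide; open, the fingers measure 114 mm over their backs; the gripper's body (76 mm by 85 mm) begins 54 mm behind the grasp point. The pads swing forward as they close: fully open they stand 13 mm farther back than shut.
Start: joints at [66.681, 12.427, 92.441, -0, 75.132, -6.429], TCP at [0.182, 0.598, 0.231] pointing down, gripper open.
Joint ranges: [-157.48, 157.48], [-44.54, 120.13], [17.64, 146.25], [-64.5, 244.5], [7.68, 150.69], [-147.95, 147.95]. Speed limits (degrees/s): [159.86, 159.86, 180, 180, 180, 180].

### API

Orientations are given as a 3x3 rotation matrix whose columns are the frame's x, y, z axes.
In Python, from bench import telemetry, vision, arm gives the robot as it stands. The module is installed in compiled form; this text tells all that it offers.
- The arm moves only by the tool jog_arm, never from a script. Its argument "steps" is a list of rows, each a list of 4 numbers: the shift along the world's x, y, z normalised to -1 to 1, where 1 is 60 mm, then the turn about the world's z normalised to -1 to 1, where 1 is 60 degrees. In form: [[dx, dy, dz, yaw], ...]. A call has 1 to 20 rows; each row shifts and turns the pose as measured when the row begins; what a row does not reach is not made up. A row lasts 1/8 s, in which the tool goes at most 62.5 mm and 10.7 degrees, less where a joint would pass 70% of its speed; a pose out of reach is approached as far as the arm can. A call with a number of a shift or a turn outside -1 to 1 is refused whole. A call with a gripper value outside its range is refused whole. "hand" is the opening, from 0 (shut) to 1 (fully open), set as the call begins (left out, the last holds). The fingers move at their own pace and stop on an object; "squeeze" is the grip in N (left out, the last holds). Time passes only in rows, so rows that do not move let the fingers close. It gives the time, the measured TCP pose, the force and the opening at its end, in the units of the state.
- telemetry.get_state(): the state, without advancing time (a new reading comes with each control period).
- vision.capture(name): name is "scene" or "side" or "wrist"; returns (picture, depth): 400x640x3 uint8, red, green, blue; 400x640 float32, m along the optical axis (not along the pixel's ray), 0 where there is no reading.
- vision.camera_model(name): a dict with "mtx" (3x3 intrinsics, pixels), "extrinsics" (4x4, takes a point from world to camera coordinates). Camera axes: x right, y down, z forward; pixel columns grow to the right and rows downward; lengths in m; the calibration is good to about 2 mm. A picture is of the moment at which its call begins: read the wrist's pose just before it. camera_model takes no time and is no camera call; for the wrist camera it gives the pose at the moment of the call.
- arm.finish_job(): hands the job in, once; it reports no verdict.
The state is a dict: "t": time; "joints": joint angles; "joint_vel": joint speeds; "effort": joint torques, N m; "ee_pos": TCP position; "orientation": TCP orientation; "wrist_force": force on the tool from outside, world axes, zero at the start; "wrist_torque": the same for the moment, N m; "width": finger opening in m.
Only numpy, scipy, OpenCV 4.12 (cv2) and the standard library are available. Lean on these libraries where they do the work, as an engineer would, in place of code of your own. Each camera call takes 0.05 s, during which the arm holds its last target.

## Working session

There is one attempt and no reset: what is moved stays moved. The work goes in short steps, Python scripts to look and compute and a tool call to move; the robot and the scene stay as the last step left them, time stands still between calls to the robot, and variables do not carry over. Pictures are saved under pics/ and viewed, and the job is handed in when it is done.

Besides the shell and the picture viewer there is one more tool, called after "Call:" as name(argument=value, ...), one argument or row to a line, values as JSON. jog_arm: Moves the arm, as the interface text tells. Scaled input: -1 to 1 covers 60 mm each way for a shift and 60 degrees each way for a turn. Its arguments: {"type":"object","properties":{"steps":{"type":"array","items":{"type":"array","items":{"type":"number","minimum":-1,"maximum":1}}},"hand":{"type":"number"},"squeeze":{"type":"number"}},"required":["steps"]}

```bash
ls; mkdir -p pics
cat > h.py <<'E'
import numpy as np,cv2
from bench import telemetry, vision, arm
def cap(n,f):
    p,d=vision.capture(n); m=vision.camera_model(n)
    cv2.imwrite('pics/'+f+'.png',p[:,:,::-1]); np.savez('pics/'+f+'.npz',p=p,d=d,K=m['mtx'],E=m['extrinsics']); return p,d,np.array(m['mtx']),np.array(m['extrinsics'])
def load(f):
    z=np.load('pics/'+f+'.npz'); return z['p'],z['d'],z['K'],z['E']
def cloud(d,K,E):
    v,u=np.mgrid[:d.shape[0],:d.shape[1]]
    pc=np.stack([(u-K[0,2])/K[0,0]*d,(v-K[1,2])/K[1,1]*d,d],-1)
    return (pc-E[:3,3])@E[:3,:3]
def ray(uv,K,E,z):
    r=np.linalg.inv(K)@[uv[0],uv[1],1]; R=E[:3,:3]; c=-R.T@E[:3,3]; w=R.T@r
    return c+w*(z-c[2])/w[2]
def proj(P,K,E):
    q=K@(E[:3,:3]@np.asarray(P)+E[:3,3]); return q[:2]/q[2]
E
python3 - <<'E'
from h import *
for n in ['scene','side','wrist']:
    p,d,K,E=cap(n,n+'0'); print(n,K.tolist(),(-E[:3,:3].T@E[:3,3]).round(3),E[2,:3].round(3))
s=telemetry.get_state(); print(s)
E
```

```text
pics
scene [[398.42980874367635, 0.0, 311.93250940291], [0.0, 398.42980874367635, 191.84821274411496], [0.0, 0.0, 1.0]] [ 0.173 -0.666  0.546] [ 0.528  0.733 -0.429]
side [[419.9553967902703, 0.0, 325.0151272502019], [0.0, 419.9553967902703, 205.28361112932825], [0.0, 0.0, 1.0]] [0.413 0.81  0.475] [ 0.214 -0.921 -0.325]
wrist [[344.3139913819231, 0.0, 317.55966878420486], [0.0, 344.3139913819231, 203.5562889694195], [0.0, 0.0, 1.0]] [0.109 0.619 0.373] [ 0.278 -0.086 -0.957]
{'t': 0.15, 'joints': array([ 6.66796244e+01,  1.24678082e+01,  9.25091324e+01,  3.87456003e-04,
        7.51340587e+01, -6.42970417e+00]), 'joint_vel': array([ 0.09326955, -0.22547881, -0.24921805,  0.04435383, -0.04796435,
       -0.03405096]), 'effort': array([-4.36128976e-04, -3.97449410e+01, -3.04416490e+01, -1.31289212e-04,
        5.79984699e-03, -2.71489847e-05]), 'ee_pos': array([0.18132368, 0.59744688, 0.23024151]), 'orientation': array([[ 2.90547329e-01, -7.72925575e-04, -9.56860310e-01],
       [ 9.56858687e-01, -1.77644724e-03,  2.90548271e-01],
       [-1.92438404e-03, -9.99998123e-01,  2.23438551e-04]]), 'wrist_force': array([-0.89125329, -0.14351158,  0.36822849]), 'wrist_torque': array([-0.02136099,  0.00622106,  0.01464863]), 'width': 0.08564431244134922}
```

View pics/scene0.png

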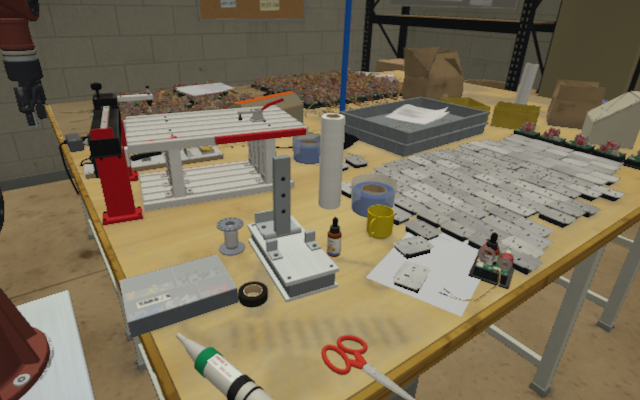

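View pics/side0.png

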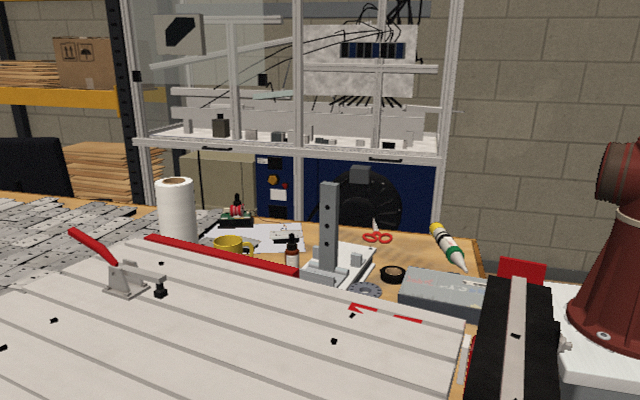

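View pics/wrist0.png

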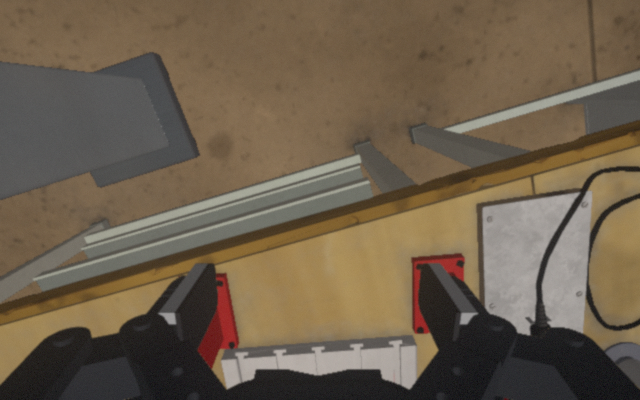

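The scene view shows the post's arm at about (282,195), the riser from (250,220) to (337,290), the spool at (231,237), the tape at (253,293) and the bottle at (334,238). In the side view the post is at (329,230), and there is a white slotted gantry near the arm. Next I measure from depth and crops.

Run:
```python
from h import *
p,d,K,E=load('scene0')
c=p[140:310,200:360]; cv2.imwrite('pics/crop_s.png',cv2.resize(c,None,fx=3.5,fy=3.5,interpolation=cv2.INTER_CUBIC)[:,:,::-1])
p2,d2,K2,E2=load('side0')
c=p2[165:305,270:410]; cv2.imwrite('pics/crop_d.png',cv2.resize(c,None,fx=4,fy=4,interpolation=cv2.INTER_CUBIC)[:,:,::-1])
P=cloud(d,K,E)
# height map top view from both
im=np.zeros((600,800),np.float32)
for Q,dd in((P,d),(cloud(d2,K2,E2),d2)):
    ok=(dd>0)
    q=Q[ok]; x=((q[:,0])*600).astype(int); y=((0.6-q[:,1])*600).astype(int)  # image: row=0.6-y? use col=y->left
    r=(590-q[:,0]*600).astype(int); cc=(400-q[:,1]*600).astype(int)
    o=(r>=0)&(r<600)&(cc>=0)&(cc<800)&(q[:,2]<.5)
    np.maximum.at(im,(r[o],cc[o]),np.clip(q[o,2],0.0,.5)+.02)
cv2.imwrite('pics/hm.png',cv2.applyColorMap((np.clip(im/.35,0,1)*255).astype(np.uint8),cv2.COLORMAP_JET))
for uv in [(282,160),(282,200),(300,265),(231,225),(334,222),(253,290),(180,290),(332,160),(290,130)]:
    print(uv,P[uv[1],uv[0]].round(3))
```

```text
(282, 160) [0.585 0.018 0.242]
(282, 200) [0.582 0.015 0.148]
(300, 265) [ 0.558 -0.096  0.049]
(231, 225) [0.494 0.101 0.07 ]
(334, 222) [ 0.683 -0.048  0.091]
(253, 290) [ 0.463 -0.063  0.004]
(180, 290) [ 0.327 -0.024  0.039]
(332, 160) [0.824 0.145 0.152]
(290, 130) [0.771 0.279 0.212]
```

View pics/crop_s.png

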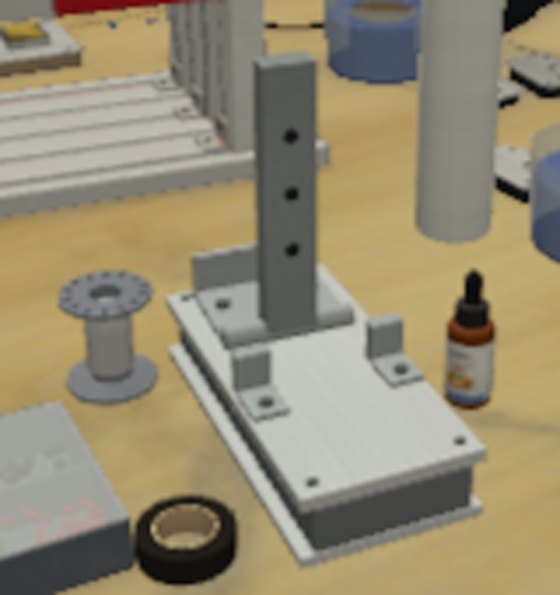

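View pics/crop_d.png

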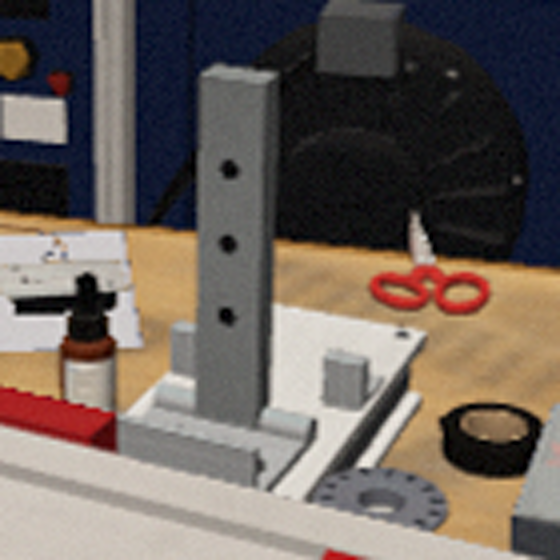

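View pics/hm.png

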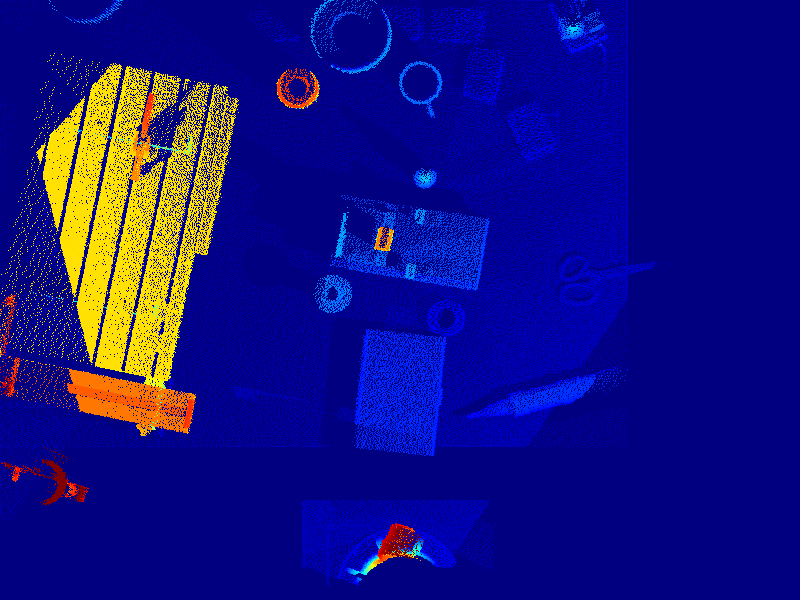

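```bash
cat > fit.py <<'E'
from h import *
def pts(*fs):
    L=[]
    for f in fs:
        p,d,K,E=load(f); P=cloud(d,K,E); L.append(P[d>0])
    return np.concatenate(L)
E
python3 - <<'E'
from fit import *
for fs in (['scene0'],['scene0','side0']):
    Q=pts(*fs); Q=Q[(Q[:,0]>.4)&(Q[:,0]<.75)&(Q[:,1]>-.2)&(Q[:,1]<.16)]
    T=Q[abs(Q[:,2]-.05)<.003]
    # drop stray (bottle etc) by density
    r=cv2.minAreaRect(T[:,:2].astype(np.float32)); print(len(T),r, T[:,2].mean())
    T=Q[(Q[:,2]>.14)]; print('arm',cv2.minAreaRect(T[:,:2].astype(np.float32)),T[:,2].max(), np.median(T[T[:,2]>.235],0),np.median(T[:,0:2],0))
    T=Q[(Q[:,2]>.1)]
    for lo in(.11,.14,.17,.2,.23):
        t=T[(T[:,2]>lo)&(T[:,2]<lo+.03)]; print(lo,np.c_[t.min(0),t.max(0)][:2].round(4).tolist())
# corners by ray
p,d,K,E=load('scene0')
for n,(a,b) in dict(fr=(480,452),nr=(300,500),nl=(168,298)).items(): print(n,ray((200+a/3.5,140+b/3.5),K,E,.05).round(4))
E
```

```text
2318 ((0.5910739302635193, -0.011507868766784668), (0.20067517459392548, 0.27606797218322754), 5.414409160614014) 0.04999948970320499
arm ((0.5853438973426819, 0.024867262691259384), (0.023975051939487457, 0.03658713400363922), 77.26216125488281) 0.24877222087020143 [0.58310405 0.01920655 0.24471679] [0.58122162 0.0177613 ]
0.11 [[0.5661, 0.6011], [0.0113, 0.0357]]
0.14 [[0.5658, 0.6013], [0.0116, 0.0402]]
0.17 [[0.5663, 0.6014], [0.0111, 0.0384]]
0.2 [[0.5661, 0.6011], [0.0115, 0.0367]]
0.23 [[0.5665, 0.6037], [0.0121, 0.0365]]
3223 ((0.594865083694458, -0.011291369795799255), (0.20902009308338165, 0.27575746178627014), 5.250028133392334) 0.04974346083401343
arm ((0.5846908092498779, 0.02677687257528305), (0.027271021157503128, 0.03810226172208786), 80.13248443603516) 0.24877222087020143 [0.58310405 0.02771601 0.24376186] [0.58205073 0.03090578]
0.11 [[0.5652, 0.6025], [0.0113, 0.0415]]
0.14 [[0.5656, 0.6034], [0.0116, 0.041]]
0.17 [[0.5651, 0.6032], [0.0111, 0.042]]
0.2 [[0.5654, 0.6039], [0.0115, 0.0429]]
0.23 [[0.5658, 0.6043], [0.0121, 0.0406]]
fr [ 0.613 -0.151  0.05 ]
nr [ 0.5012 -0.1302  0.05  ]
nl [0.5418 0.1103 0.05  ]
```

Run:
```python
from fit import *
Q=pts('scene0','side0')
T=Q[abs(Q[:,2]-.05)<.003]
for it in range(6):
    if it==0: a=np.radians(-99.6); c=np.array([.5012,-.1302])+.12*-np.array([np.cos(a),np.sin(a)])+.06*np.array([-np.sin(a),np.cos(a)])
    ex=np.array([np.cos(a),np.sin(a)]); ey=np.array([-ex[1],ex[0]])
    L=np.c_[(T[:,:2]-c)@ex,(T[:,:2]-c)@ey]
    L=L[(abs(L[:,1])<.068)&(L[:,0]>-.14)&(L[:,0]<.13)]
    # near edge: per x-bin min y ; far edge max y; end: max x per y bin
    bn=[];bf=[];be=[]
    for x in np.arange(-.1,.115,.008):
        s=L[(abs(L[:,0]-x)<.004)]
        if len(s)>5: bn.append((x,s[:,1].min())); bf.append((x,s[:,1].max()))
    for y in np.arange(-.05,.055,.008):
        s=L[abs(L[:,1]-y)<.004]
        if len(s)>5: be.append((y,s[:,0].max()))
    bn,bf,be=map(np.array,(bn,bf,be))
    m=abs(bf[:,1]-np.median(bf[:,1]))<.004
    k1=np.polyfit(bn[:,0],bn[:,1],1);k2=np.polyfit(bf[m,0],bf[m,1],1);k3=np.polyfit(be[:,0],be[:,1],1)
    print(np.degrees(a),c,k1,k2,k3, m.sum())
    dy=(k1[1]+k2[1])/2; dx=k3[1]-.12
    a=a+np.mean([np.arctan(k1[0]),np.arctan(k2[0]),-np.arctan(k3[0])]); c=c+dx*ex+dy*ey
ex=np.array([np.cos(a),np.sin(a)]); ey=np.array([-ex[1],ex[0]])
np.savez('riser.npz',a=a,c=c)
L=np.c_[(Q[:,:2]-c)@ex,(Q[:,:2]-c)@ey,Q[:,2]]
W=L[(abs(L[:,0])<.25)&(abs(L[:,1])<.15)]
for n,f in dict(lugtopN=(abs(W[:,1]+.046)<.02)&(abs(W[:,2]-.08)<.003)&(abs(W[:,0])<.03),lugtopF=(abs(W[:,1]-.046)<.02)&(abs(W[:,2]-.08)<.003)&(abs(W[:,0])<.03),arm=W[:,2]>.12,
  lip=(abs(W[:,2]-.075)<.012)&(W[:,0]<-.07)&(W[:,0]>-.13)&(abs(W[:,1])<.07),heel=(abs(W[:,2]-.06)<.006)&(W[:,0]<-.01)&(W[:,0]>-.06)&(abs(W[:,1])<.055)).items():
    s=W[f]; print(n,len(s),np.percentile(s,[1,50,99],axis=0).round(4).tolist())
```

```text
-99.6 [ 0.58037201 -0.0218866 ] [ 0.00230923 -0.06255641] [0.00906559 0.05699418] [0.00193695 0.11870873] 23
-99.41975475005549 [ 0.57784519 -0.02014961] [-0.00176943 -0.05973896] [0.00684371 0.05969669] [0.00754372 0.12001486] 24
-99.46691677575217 [ 0.5778219  -0.02016082] [-0.00093956 -0.05971761] [0.00766332 0.05971851] [0.00674628 0.11999996] 24
-99.46734778838409 [ 0.57782235 -0.02016085] [-0.00093197 -0.05971806] [0.00767081 0.05971806] [0.00673899 0.12      ] 24
-99.46735172729103 [ 0.57782235 -0.02016085] [-0.0009319  -0.05971806] [0.00767088 0.05971806] [0.00673893 0.12      ] 24
-99.46735176328764 [ 0.57782235 -0.02016085] [-0.0009319  -0.05971806] [0.00767088 0.05971806] [0.00673893 0.12      ] 24
lugtopN 74 [[-0.0024, -0.0577, 0.0771], [0.0053, -0.0462, 0.0791], [0.0133, -0.0345, 0.0813]]
lugtopF 55 [[-0.0014, 0.0356, 0.0772], [0.0057, 0.0481, 0.0795], [0.0118, 0.0589, 0.0819]]
arm 2189 [[-0.0592, -0.0192, 0.121], [-0.0504, -0.0038, 0.1895], [-0.0349, 0.0169, 0.2481]]
lip 528 [[-0.1229, -0.0425, 0.0634], [-0.1187, -0.0124, 0.0744], [-0.1126, 0.0308, 0.0847]]
heel 480 [[-0.0595, -0.0459, 0.0541], [-0.0482, -0.0042, 0.0608], [-0.0352, 0.0438, 0.0658]]
```

```bash
cat >> fit.py <<'E'
def riser():
    z=np.load('riser.npz'); a=float(z['a']); c=z['c']; ex=np.array([np.cos(a),np.sin(a)]); return c,ex,np.array([-ex[1],ex[0]]),a
def loc(Q):
    c,ex,ey,a=riser(); Q=np.atleast_2d(Q); return np.c_[(Q[:,:2]-c)@ex,(Q[:,:2]-c)@ey,Q[:,2]]
def wor(x,y):
    c,ex,ey,a=riser(); return c+x*ex+y*ey
def st():
    s=telemetry.get_state(); o=s['orientation']; l=loc(s['ee_pos'])[0]
    print('t',round(s['t'],2),'world',s['ee_pos'].round(4),'riser',l.round(4),'ang',round(np.degrees(np.arctan2(o[1,0],o[0,0])),2),'F',s['wrist_force'].round(2),'w',round(s['width'],4),'j',s['joints'].round(1))
E
python3 - <<'E'
from fit import *
# post yaw: arm +x face from scene, lip outer & from side
for f in ('scene0','side0'):
    W=loc(pts(f)); W=W[(abs(W[:,1])<.06)&(W[:,0]>-.14)&(W[:,0]<.0)]
    s=W[(W[:,2]>.09)&(W[:,2]<.24)&(abs(W[:,1])<.03)]
    b=[]
    for y in np.arange(-.016,.017,.004):
        q=s[abs(s[:,1]-y)<.002]
        if len(q)>5: b.append((y,np.median(q[:,0]),len(q)))
    b=np.array(b); print(f,'arm',b.round(4).tolist())
    s=W[(W[:,2]>.06)&(W[:,2]<.082)&(W[:,0]<-.09)]
    b=[]
    for y in np.arange(-.042,.043,.007):
        q=s[abs(s[:,1]-y)<.0035]
        if len(q)>3: b.append((y,np.median(q[:,0]),len(q)))
    b=np.array(b); print(f,'lip',b.round(4).tolist(), np.polyfit(b[:,0],b[:,1],1))
print(wor(-.15,0),wor(-.15,-.001))
W=loc(pts('scene0','side0'))
g=W[(W[:,2]>.02)&(W[:,2]<.6)&(abs(W[:,1])<.15)&(W[:,0]<-.14)&(W[:,0]>-.45)]
print('closest -x obstacles',np.percentile(g[:,0],[90,99,100]), g[g[:,0]>-.27][:5])
E
```

```text
scene0 arm [[-0.016, -0.0422, 241.0], [-0.012, -0.0382, 111.0], [-0.008, -0.038, 100.0], [-0.004, -0.0375, 110.0], [0.0, -0.0371, 102.0], [0.004, -0.0374, 98.0], [0.008, -0.0372, 113.0], [0.012, -0.0368, 106.0], [0.016, -0.0374, 80.0]]
scene0 lip [[-0.042, -0.1175, 13.0], [-0.035, -0.1157, 26.0], [-0.028, -0.1157, 24.0], [-0.021, -0.1156, 21.0], [-0.014, -0.1156, 19.0], [-0.007, -0.1155, 19.0], [-0.0, -0.1147, 22.0]] [ 0.04388532 -0.11483704]
side0 arm [[-0.016, -0.0565, 175.0], [-0.012, -0.0569, 124.0], [-0.008, -0.0566, 123.0], [-0.004, -0.0569, 124.0], [0.0, -0.0566, 126.0], [0.004, -0.0563, 117.0], [0.008, -0.0563, 125.0], [0.012, -0.0558, 122.0], [0.016, -0.0555, 95.0]]
side0 lip [[-0.042, -0.1208, 26.0], [-0.035, -0.1207, 29.0], [-0.028, -0.1204, 28.0], [-0.021, -0.12, 30.0], [-0.014, -0.1202, 31.0], [-0.007, -0.1199, 29.0], [-0.0, -0.1194, 26.0], [0.007, -0.1189, 28.0], [0.014, -0.1186, 29.0], [0.021, -0.1179, 27.0], [0.028, -0.1183, 29.0]] [ 0.04100989 -0.1192592 ]
[0.60249519 0.12779607] [0.60150881 0.12796056]
closest -x obstacles [-0.34481243 -0.32966722 -0.14013423] [[-0.14716024 -0.10134351  0.07016489]
 [-0.14568937 -0.09924499  0.07044937]
 [-0.14368558 -0.09727217  0.07103278]
 [-0.14366252 -0.09484073  0.07050704]
 [-0.14398327 -0.09232181  0.06978704]]
```

Call:
jog_arm(
  steps=[
    [0,0,1,0],
    [0,0,1,0],
    [0,0,1,0],
    [0,0,0,0],
  ],
  hand=0.6,
)

```text
t: 0.65
ee_pos: [0.1799, 0.5941, 0.411]
orientation: [[0.291, -0.004, -0.957], [0.957, -0.009, 0.291], [-0.01, -1.0, 0.001]]
wrist_force: [-0.7, -0.1, -0.1]
width: 0.0511
```

Call:
jog_arm(
  steps=[
    [0.66,-0.73,0,-0.1],
    [0.66,-0.73,0,-0.17],
    [0.66,-0.73,0,-0.17],
    [0.66,-0.73,0,-0.17],
    [0.66,-0.73,0,-0.17],
    [0.66,-0.73,0,-0.17],
    [0.66,-0.73,0,-0.17],
    [0.66,-0.73,0,-0.17],
    [0.66,-0.73,0,-0.05],
    [0.66,-0.73,0,0],
    [0,0,0,0],
    [0,0,0,0],
  ],
)

```text
t: 2.15
ee_pos: [0.5797, 0.1385, 0.3903]
orientation: [[0.985, -0.035, 0.171], [-0.171, 0.002, 0.985], [-0.035, -0.999, -0.004]]
wrist_force: [-0.1, -0.0, 0.0]
width: 0.0511
```

```bash
python3 -c "
from fit import *
st(); print(wor(-.15,0))"
```

```text
t 2.15 world [0.5797 0.1385 0.3903] riser [-0.1568 -0.0243  0.3903] ang -9.87 F [-0.1  -0.04  0.01] w 0.0511 j [ 6.5  5.5 83.6  0.3 92.9 16.4]
[0.60249519 0.12779607]
```

Call:
jog_arm(
  steps=[
    [0.39,-0.13,-0.6,0],
    [0,0,-0.9,0],
    [0,0,-0.9,0],
    [0,0,-0.9,0],
    [0,0,-0.8,0],
    [0,0,0,0],
    [0,0,0,0],
  ],
)

```text
t: 3.02
ee_pos: [0.5969, 0.1412, 0.1409]
orientation: [[0.987, -0.031, 0.157], [-0.157, 0.004, 0.988], [-0.031, -1.0, -0.001]]
wrist_force: [-0.3, -0.6, 0.3]
width: 0.0514
```

```bash
python3 -c "
from fit import *
st(); print(telemetry.get_state()['orientation'].round(3))
for n in ('side','scene'):
    p,d,K,E=cap(n,n+'1')
p,d,K,E=load('side1');cv2.imwrite('pics/c1.png',cv2.resize(p[130:310,250:430],None,fx=3.2,fy=3.2,interpolation=2)[:,:,::-1])
p,d,K,E=load('scene1');cv2.imwrite('pics/c2.png',cv2.resize(p[120:300,200:360],None,fx=3.2,fy=3.2,interpolation=2)[:,:,::-1])
"
```

```text
t 3.02 world [0.5969 0.1412 0.1409] riser [-0.1623 -0.0077  0.1409] ang -9.03 F [-0.28 -0.6   0.3 ] w 0.0514 j [ 6.5 17.1 96.9  0.5 67.7 15.4]
[[ 0.987 -0.031  0.157]
 [-0.157  0.004  0.988]
 [-0.031 -1.    -0.001]]
```

View pics/c1.png

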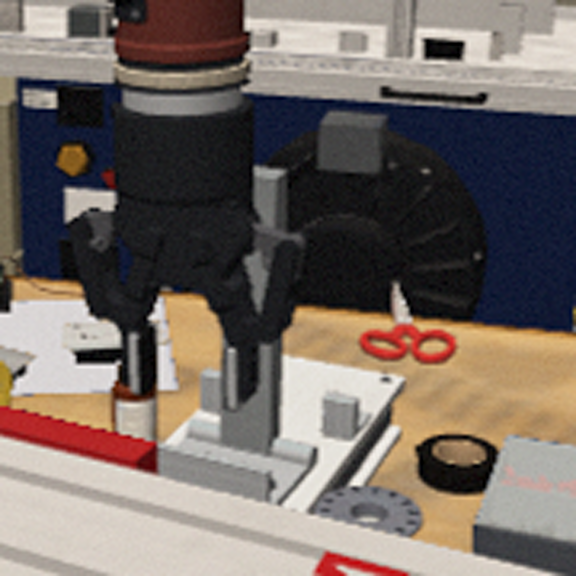

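View pics/c2.png

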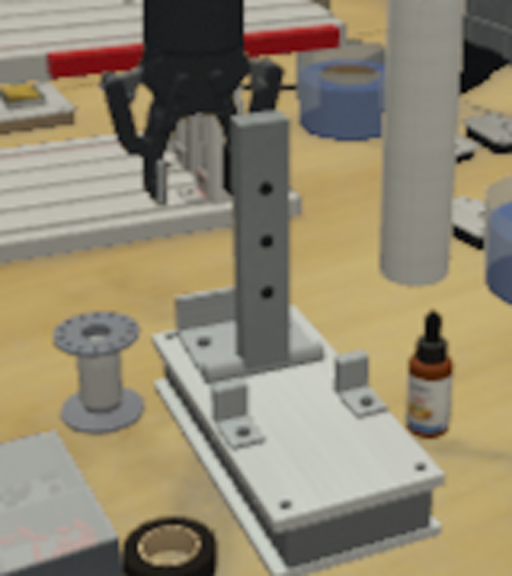

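Call:
jog_arm(
  steps=[
    [0.08,-0.1,-0.5,0],
    [0.0,-0.1,-0.4,0],
    [0,0,-0.2,0],
    [0,0,0,0],
  ],
)

```text
t: 3.62
ee_pos: [0.6104, 0.1301, 0.0856]
orientation: [[0.988, -0.01, 0.157], [-0.157, 0.007, 0.988], [-0.011, -1.0, 0.005]]
wrist_force: [-0.1, -0.3, 0.0]
width: 0.051
```

```bash
python3 -c "
from fit import *
st(); print(telemetry.get_state()['orientation'].round(3))
for n in ('side',):
    p,d,K,E=cap(n,n+'2')
p,d,K,E=load('side2');cv2.imwrite('pics/c1b.png',cv2.resize(p[130:310,250:430],None,fx=3.2,fy=3.2,interpolation=2)[:,:,::-1])
"
```

```text
t 3.62 world [0.6104 0.1301 0.0856] riser [-0.1536  0.0074  0.0856] ang -9.01 F [-0.12 -0.31  0.04] w 0.051 j [ 5.4 21.5 97.8  0.5 61.2 14.2]
[[ 0.988 -0.01   0.157]
 [-0.157  0.007  0.988]
 [-0.011 -1.     0.005]]
```

View pics/c1b.png

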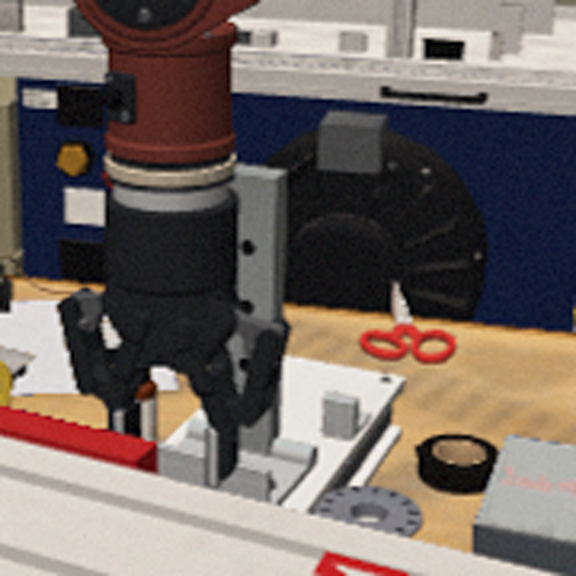

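Call:
jog_arm(
  steps=[
    [-0.12,0.02,-0.2,-0.01],
    [0,0,-0.1,0],
    [0,0,0,0],
  ],
)

```text
t: 4.05
ee_pos: [0.605, 0.1322, 0.0699]
orientation: [[0.986, -0.004, 0.167], [-0.167, 0.007, 0.986], [-0.005, -1.0, 0.007]]
wrist_force: [0.3, -0.2, -0.2]
width: 0.0511
```

```bash
python3 -c "
from fit import *
st(); print(telemetry.get_state()['orientation'].round(3))
"
```

```text
t 4.05 world [0.605  0.1322 0.0699] riser [-0.1547  0.0017  0.0699] ang -9.62 F [ 0.28 -0.25 -0.2 ] w 0.0511 j [ 5.6 22.1 99.1  0.5 59.  15. ]
[[ 0.986 -0.004  0.167]
 [-0.167  0.007  0.986]
 [-0.005 -1.     0.007]]
```

Call:
jog_arm(
  steps=[
    [-0.02,-0.08,-0.1,0],
    [-0.02,-0.1,-0.08,0],
    [-0.016,-0.1,0,0],
    [-0.01,-0.06,0,0],
  ],
)

```text
t: 4.55
ee_pos: [0.6008, 0.1103, 0.0583]
orientation: [[0.986, -0.004, 0.167], [-0.167, 0.007, 0.986], [-0.005, -1.0, 0.006]]
wrist_force: [0.3, 0.4, 0.4]
width: 0.0513
```

```bash
python3 -c "
from fit import *
st(); print(telemetry.get_state()['orientation'].round(3))
"
```

```text
t 4.55 world [0.6008 0.1103 0.0583] riser [-0.1325  0.0012  0.0583] ang -9.61 F [0.26 0.43 0.35] w 0.0513 j [  3.6  22.1 100.5   0.5  57.6  13. ]
[[ 0.986 -0.004  0.167]
 [-0.167  0.007  0.986]
 [-0.005 -1.     0.006]]
```

Call:
jog_arm(
  steps=[
    [-0.012,-0.07,0,0],
    [-0.012,-0.07,0,0],
    [-0.012,-0.07,0,0],
    [-0.012,-0.07,0,0],
    [-0.012,-0.07,0,0],
    [0,0,0,0],
  ],
)

```text
t: 5.3
ee_pos: [0.5977, 0.0887, 0.0591]
orientation: [[0.986, -0.002, 0.168], [-0.168, 0.009, 0.986], [-0.004, -1.0, 0.009]]
wrist_force: [0.2, 1.7, -0.3]
width: 0.0516
```

```bash
cat > post.py <<'E'
from fit import *
def look(tag):
    st()
    for n in ('side','scene'): cap(n,n+tag)
    for f in ('scene','side'):
        W=loc(pts(f+tag)); W=W[(abs(W[:,1])<.06)&(W[:,0]>-.14)&(W[:,0]<.0)]
        s=W[(W[:,2]>.09)&(W[:,2]<.24)&(abs(W[:,1])<.03)]; b=[]
        for y in np.arange(-.016,.017,.004):
            q=s[abs(s[:,1]-y)<.002]
            if len(q)>15: b.append((y,np.percentile(q[:,0],85)))
        b=np.array(b); print(f,'arm face',np.polyfit(b[:,0],b[:,1],1).round(4) if len(b)>2 else b)
    p=load('side'+tag)[0];a=cv2.resize(p[140:300,260:400],None,fx=2.8,fy=3,interpolation=2)
    p=load('scene'+tag)[0];b=cv2.resize(p[140:300,210:350],None,fx=2.8,fy=3,interpolation=2)
    cv2.imwrite('pics/v%s.png'%tag,np.hstack([a,b])[:,:,::-1])
E
python3 -c "
from post import *
look('3')"
```

```text
t 5.3 world [0.5977 0.0887 0.0591] riser [-0.1106  0.0017  0.0591] ang -9.65 F [ 0.16  1.71 -0.28] w 0.0516 j [  1.5  21.3 101.5   0.6  57.3  10.8]
scene arm face [ 0.1081 -0.016 ]
side arm face [-3.4208 -0.0897]
```

View pics/v3.png

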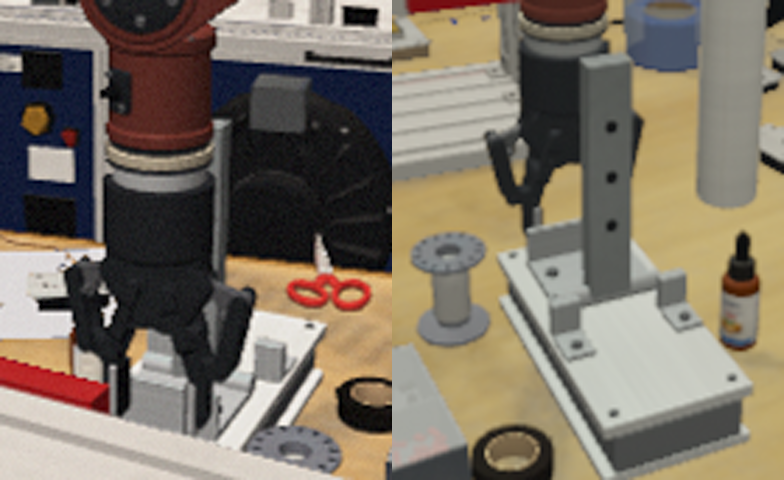

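Two-finger pushing is working (about 1.7 N), and the bracket is still upright. About 17–19 mm remain.

Call:
jog_arm(
  steps=[
    [-0.01,-0.06,0,0],
    [-0.01,-0.06,0,0],
    [-0.01,-0.06,0,0],
    [-0.01,-0.05,0,0],
    [0,0,0,0],
  ],
)

```text
t: 6.02
ee_pos: [0.5955, 0.0747, 0.0594]
orientation: [[0.986, -0.002, 0.167], [-0.167, 0.01, 0.986], [-0.003, -1.0, 0.009]]
wrist_force: [-0.2, 2.4, -0.2]
width: 0.0512
```

```bash
python3 -c "
from post import *
look('4')"
```

```text
t 6.03 world [0.5955 0.0747 0.0594] riser [-0.0965  0.0018  0.0594] ang -9.63 F [-0.25  2.4  -0.18] w 0.0512 j [  0.2  20.9 102.1   0.7  57.1   9.4]
scene arm face [ 0.074  -0.0017]
side arm face [-2.7435 -0.0856]
```

Call:
jog_arm(
  steps=[
    [-0.003,-0.03,0,0],
    [0,0,0,0],
  ],
)

```text
t: 6.38
ee_pos: [0.5952, 0.0733, 0.0593]
orientation: [[0.986, -0.002, 0.167], [-0.167, 0.01, 0.986], [-0.003, -1.0, 0.01]]
wrist_force: [1.0, 1.3, -0.5]
width: 0.0514
```

Call:
jog_arm(
  steps=[
    [-0.003,-0.03,0,0],
    [0,0,0,0],
  ],
)

```text
t: 6.62
ee_pos: [0.5951, 0.0733, 0.0596]
orientation: [[0.986, -0.001, 0.167], [-0.167, 0.013, 0.986], [-0.004, -1.0, 0.013]]
wrist_force: [0.7, 0.1, -0.4]
width: 0.0512
```

Call:
jog_arm(
  steps=[
    [-0.003,-0.03,0,0],
    [0,0,0,0],
  ],
)

```text
t: 6.88
ee_pos: [0.5951, 0.0732, 0.0599]
orientation: [[0.986, -0.001, 0.167], [-0.167, 0.016, 0.986], [-0.004, -1.0, 0.016]]
wrist_force: [-0.5, 2.5, -1.1]
width: 0.051
```

```bash
python3 -c "
from post import *
look('5')
W=loc(pts('scene5'))
for y in (-.044,-.04,.04,.044): pass
h=W[(abs(W[:,2]-.062)<.005)&(abs(W[:,0])<.03)]
for y0 in np.arange(-.05,.055,.01):
    q=h[abs(h[:,1]-y0)<.005]; print(round(y0,3),len(q),np.percentile(q[:,0],[5,50,95]).round(4) if len(q) else '')
"
```

```text
t 6.88 world [0.5951 0.0732 0.0599] riser [-0.095   0.0017  0.0599] ang -9.59 F [-0.49  2.47 -1.07] w 0.051 j [ -0.2  20.7 102.3   1.1  57.1   8.8]
scene arm face [ 0.1065 -0.0012]
side arm face [-2.7522 -0.0832]
-0.05 20 [0.009  0.0104 0.0266]
-0.04 19 [0.0094 0.0109 0.0286]
-0.03 10 [-0.0069 -0.0026  0.0094]
-0.02 27 [-0.0107 -0.0029 -0.0005]
-0.01 21 [-0.0181 -0.0027 -0.    ]
0.0 14 [-0.0027 -0.002   0.0001]
0.01 15 [-0.0027 -0.0009  0.0004]
0.02 15 [-0.0038 -0.0012  0.0006]
0.03 25 [-0.0114 -0.0049 -0.0014]
0.04 31 [-0.0097  0.0084  0.0117]
0.05 22 [0.0081 0.0107 0.0293]
```

View pics/v5.png

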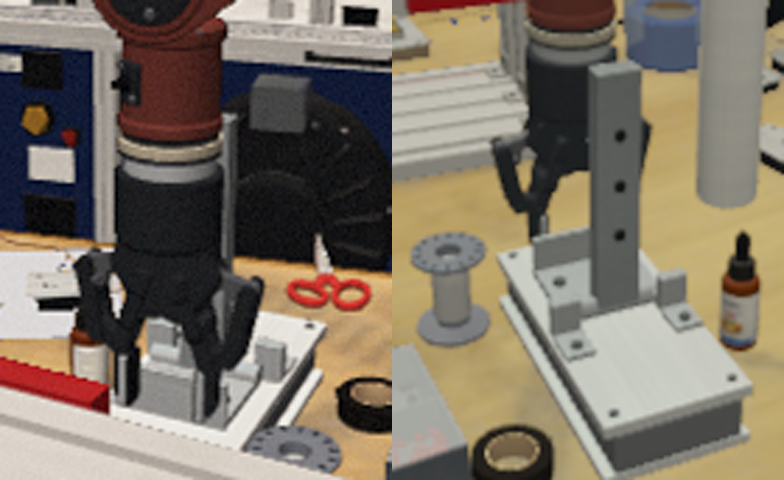

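Call:
jog_arm(
  steps=[
    [-0.008,-0.05,0,0],
    [-0.008,-0.05,0,0],
  ],
)

```text
t: 7.22
ee_pos: [0.5953, 0.0729, 0.061]
orientation: [[0.986, 0.002, 0.168], [-0.168, 0.028, 0.985], [-0.003, -1.0, 0.028]]
wrist_force: [0.1, 11.7, 1.5]
width: 0.0515
```

Call:
jog_arm(
  steps=[
    [-0.008,-0.05,0,0],
    [-0.008,-0.05,0,0],
  ],
)

```text
t: 7.48
ee_pos: [0.5952, 0.0728, 0.0622]
orientation: [[0.986, 0.005, 0.169], [-0.169, 0.038, 0.985], [-0.002, -0.999, 0.039]]
wrist_force: [-0.6, 10.8, 1.4]
width: 0.0513
```

```bash
python3 -c "
from post import *
look('6')
def prof(t):
  W=loc(pts(t))
  h=W[(abs(W[:,2]-.062)<.005)&(abs(W[:,0])<.03)]
  print([(round(y0,3),*np.percentile(h[abs(h[:,1]-y0)<.004][:,0],[50,90]).round(4)) for y0 in np.arange(-.016,.02,.008)])
  h=W[(abs(W[:,2]-.16)<.07)&(abs(W[:,0])<.06)]
  print([(round(y0,3),*np.percentile(h[abs(h[:,1]-y0)<.002][:,0],[50,90]).round(4)) for y0 in np.arange(-.012,.018,.004)])
prof('scene5');prof('scene6')
"
```

```text
t 7.47 world [0.5952 0.0728 0.0622] riser [-0.0946  0.0018  0.0622] ang -9.71 F [-0.63 10.81  1.41] w 0.0513 j [ -0.9  20.3 102.6   2.6  56.9   7.4]
scene arm face [-0.0731 -0.0271]
side arm face [-2.7011 -0.0811]
[(np.float64(-0.016), np.float64(-0.0038), np.float64(-0.001)), (np.float64(-0.008), np.float64(-0.001), np.float64(-0.0001)), (np.float64(0.0), np.float64(-0.0022), np.float64(-0.0019)), (np.float64(0.008), np.float64(-0.0011), np.float64(0.0003)), (np.float64(0.016), np.float64(-0.0012), np.float64(0.0002))]
[(np.float64(-0.012), np.float64(-0.0044), np.float64(0.001)), (np.float64(-0.008), np.float64(-0.0001), np.float64(0.0014)), (np.float64(-0.004), np.float64(-0.0007), np.float64(0.0018)), (np.float64(0.0), np.float64(-0.0004), np.float64(0.0016)), (np.float64(0.004), np.float64(0.0003), np.float64(0.0018)), (np.float64(0.008), np.float64(-0.0), np.float64(0.0017)), (np.float64(0.012), np.float64(-0.0003), np.float64(0.0018)), (np.float64(0.016), np.float64(-0.0002), np.float64(0.001))]
[(np.float64(-0.016), np.float64(-0.0035), np.float64(-0.0006)), (np.float64(-0.008), np.float64(-0.0009), np.float64(-0.0004)), (np.float64(0.0), np.float64(-0.0012), np.float64(0.0007)), (np.float64(0.008), np.float64(-0.0011), np.float64(0.0)), (np.float64(0.016), np.float64(-0.0011), np.float64(0.0005))]
[(np.float64(-0.012), np.float64(-0.0028), np.float64(0.0049)), (np.float64(-0.008), np.float64(0.0017), np.float64(0.0056)), (np.float64(-0.004), np.float64(0.0023), np.float64(0.0052)), (np.float64(0.0), np.float64(0.0032), np.float64(0.0055)), (np.float64(0.004), np.float64(0.0037), np.float64(0.0063)), (np.float64(0.008), np.float64(0.0027), np.float64(0.0061)), (np.float64(0.012), np.float64(0.0032), np.float64(0.0051)), (np.float64(0.016), np.float64(0.0033), np.float64(0.0055))]
```

View pics/v6.png

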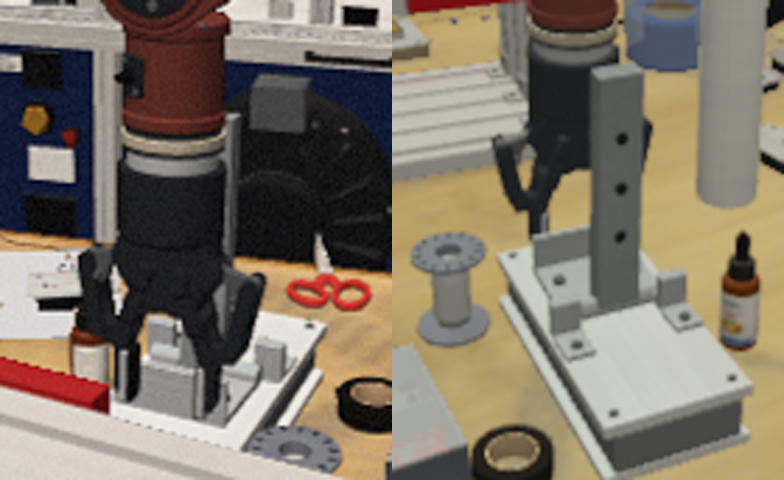

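Call:
jog_arm(
  steps=[
    [0.01,0.05,0,0],
    [0.02,0.1,0,0],
    [0.05,0.3,0,0],
    [0.05,0.3,0,0],
    [0,0,0,0],
  ],
)

```text
t: 8.2
ee_pos: [0.6034, 0.1184, 0.0619]
orientation: [[0.986, 0.004, 0.169], [-0.169, 0.034, 0.985], [-0.002, -0.999, 0.034]]
wrist_force: [-0.7, -0.4, 0.1]
width: 0.0512
```

```bash
python3 -c "
from post import *
look('7');print(telemetry.get_state()['orientation'].round(3))
def prof(t):
  W=loc(pts(t))
  h=W[(abs(W[:,2]-.16)<.07)&(abs(W[:,0])<.06)]
  print([(round(y0,3),*np.percentile(h[abs(h[:,1]-y0)<.002][:,0],[50,90]).round(4)) for y0 in np.arange(-.012,.018,.004)])
  s=W[(W[:,2]>.06)&(W[:,2]<.082)&(W[:,0]<-.06)&(W[:,0]>-.1)]
  for y in np.arange(-.042,.043,.007):
        q=s[abs(s[:,1]-y)<.0035]
        if len(q)>3: print((y.round(3),np.median(q[:,0]).round(4),len(q)),end='')
prof('scene7');
"
```

```text
t 8.2 world [0.6034 0.1184 0.0619] riser [-0.1409  0.0024  0.0619] ang -9.71 F [-0.65 -0.38  0.11] w 0.0512 j [  3.6  21.9 100.5   2.3  57.4  12.1]
scene arm face [ 0.1093 -0.0019]
side arm face [-0.3853 -0.0188]
[[ 0.986  0.004  0.17 ]
 [-0.17   0.034  0.985]
 [-0.002 -0.999  0.034]]
[(np.float64(-0.012), np.float64(-0.0045), np.float64(-0.0007)), (np.float64(-0.008), np.float64(-0.0018), np.float64(0.0001)), (np.float64(-0.004), np.float64(-0.0021), np.float64(-0.0007)), (np.float64(0.0), np.float64(-0.0019), np.float64(-0.0005)), (np.float64(0.004), np.float64(-0.0013), np.float64(0.0)), (np.float64(0.008), np.float64(-0.0019), np.float64(-0.0001)), (np.float64(0.012), np.float64(-0.0016), np.float64(-0.0006)), (np.float64(0.016), np.float64(-0.0013), np.float64(-0.0))]
(np.float64(-0.042), np.float64(-0.0785), 10)(np.float64(-0.035), np.float64(-0.079), 23)(np.float64(-0.028), np.float64(-0.079), 24)(np.float64(-0.021), np.float64(-0.0789), 22)(np.float64(-0.014), np.float64(-0.0785), 23)(np.float64(-0.007), np.float64(-0.0795), 21)(np.float64(-0.0), np.float64(-0.0787), 22)(np.float64(0.007), np.float64(-0.0791), 15)
```

View pics/v7.png

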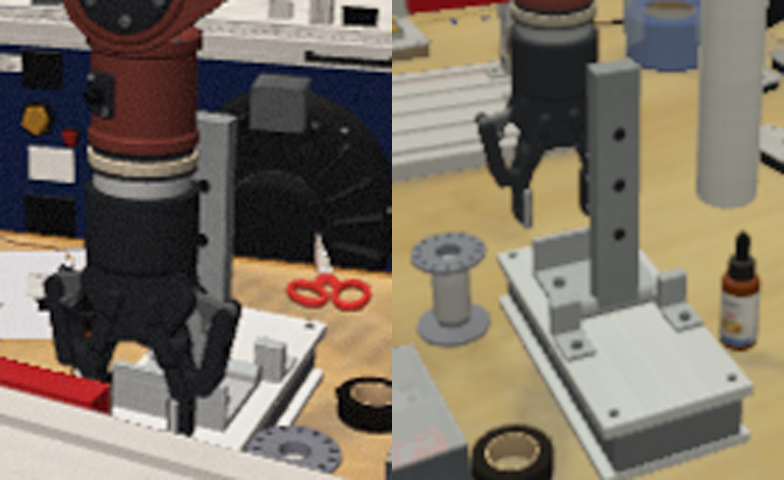

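The bracket stands home: the lip profile is flat at x=-79 mm and the arm face is at about 0. Next I rise, turn the jaws along the riser and straddle the arm.

Call:
jog_arm(
  steps=[
    [0,0,0.9,0],
    [0,0,0.9,0],
    [0,0,0.9,0.1],
    [0,0,0.9,0.17],
    [0,0,0.6,0.17],
    [0,0,0,0.17],
    [0,0,0,0.17],
    [0,0,0,0.17],
    [0,0,0,0.17],
    [0,0,0,0.17],
    [0,0,0,0.17],
    [0,0,0,0.05],
    [0,0,0,0],
  ],
)

```text
t: 9.93
ee_pos: [0.5981, 0.11, 0.3207]
orientation: [[0.114, -0.023, -0.993], [0.993, -0.006, 0.115], [-0.009, -1.0, 0.022]]
wrist_force: [-0.0, 0.0, -0.3]
width: 0.0511
```

```bash
python3 -c "
from fit import *
st();print(telemetry.get_state()['orientation'].round(3)); print(wor(-.008,0))"
```

```text
t 9.93 world [0.5981 0.11   0.3207] riser [-0.1317 -0.0014  0.3207] ang 83.43 F [-0.02  0.03 -0.32] w 0.0511 j [  3.9   8.   88.   -0.3  85.3 -79.5]
[[ 0.114 -0.023 -0.993]
 [ 0.993 -0.006  0.115]
 [-0.009 -1.     0.022]]
[ 0.57913824 -0.01226981]
```

Call:
jog_arm(
  steps=[
    [-0.1,-0.7,0,-0.03],
    [-0.1,-0.7,0,-0.02],
    [-0.1,-0.6,0,0],
    [0,0,0,0],
    [0,0,0,0],
  ],
  hand=0.53,
)

```text
t: 10.55
ee_pos: [0.5789, -0.0136, 0.3201]
orientation: [[0.173, -0.024, -0.985], [0.985, -0.005, 0.173], [-0.009, -1.0, 0.023]]
wrist_force: [-0.2, -0.1, -0.1]
width: 0.0452
```

```bash
python3 -c "
from fit import *
st();print(telemetry.get_state()['orientation'].round(3))"
```

```text
t 10.55 world [ 0.5789 -0.0136  0.3201] riser [-0.0067 -0.      0.3201] ang 80.05 F [-0.19 -0.14 -0.08] w 0.0452 j [ -8.    4.4  92.   -0.5  84.9 -88. ]
[[ 0.173 -0.024 -0.985]
 [ 0.985 -0.005  0.173]
 [-0.009 -1.     0.023]]
```

Call:
jog_arm(
  steps=[
    [0,0.05,-0.3,0],
    [0,0,-0.3,0],
    [0,0,-0.3,0],
    [0,0,0,0],
  ],
)

```text
t: 11.05
ee_pos: [0.5776, -0.0073, 0.2599]
orientation: [[0.169, -0.028, -0.985], [0.985, -0.004, 0.17], [-0.009, -1.0, 0.027]]
wrist_force: [-0.2, -0.1, -0.7]
width: 0.0451
```

```bash
python3 -c "
from post import *
look('8')"
```

```text
t 11.05 world [ 0.5776 -0.0073  0.2599] riser [-0.0126 -0.0023  0.2599] ang 80.24 F [-0.19 -0.13 -0.72] w 0.0451 j [ -7.5   6.5  96.2  -0.4  78.9 -87.6]
scene arm face [ 0.0551 -0.0012]
side arm face [-0.222  -0.0178]
```

View pics/v8.png

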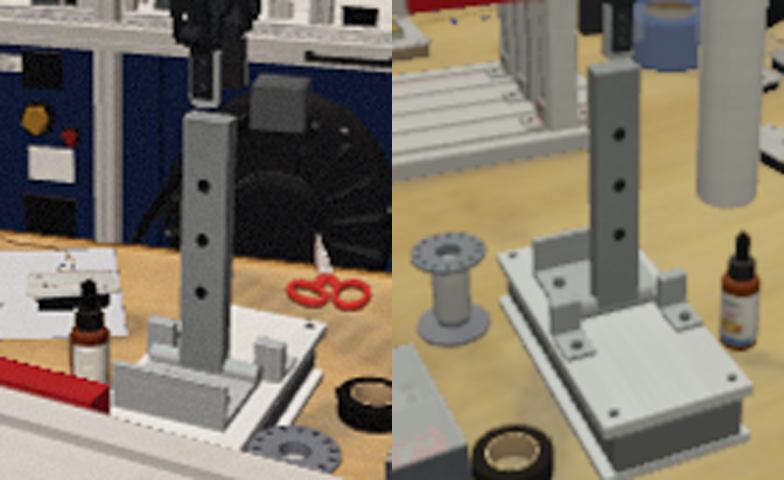

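Call:
jog_arm(
  steps=[
    [0.04,-0.03,-0.25,0],
    [0,0,-0.25,0],
    [0,0,-0.25,0],
    [0,0,-0.2,0],
    [0,0,0,0],
  ],
)

```text
t: 11.78
ee_pos: [0.582, -0.0099, 0.2023]
orientation: [[0.17, -0.022, -0.985], [0.985, -0.005, 0.17], [-0.008, -1.0, 0.021]]
wrist_force: [-0.3, 0.4, -0.1]
width: 0.0456
```

```bash
python3 -c "
from post import *
look('9')
p=load('scene9')[0];a=cv2.resize(p[100:220,230:350],None,fx=5,fy=5,interpolation=2);cv2.imwrite('pics/z9.png',a[:,:,::-1])"
```

```text
t 11.78 world [ 0.582  -0.0099  0.2023] riser [-0.0108  0.0024  0.2023] ang 80.2 F [-0.35  0.4  -0.12] w 0.0456 j [ -7.7   9.6  99.   -0.5  72.6 -87.7]
scene arm face [ 0.0447 -0.0011]
side arm face [-0.2202 -0.0179]
```

View pics/z9.png

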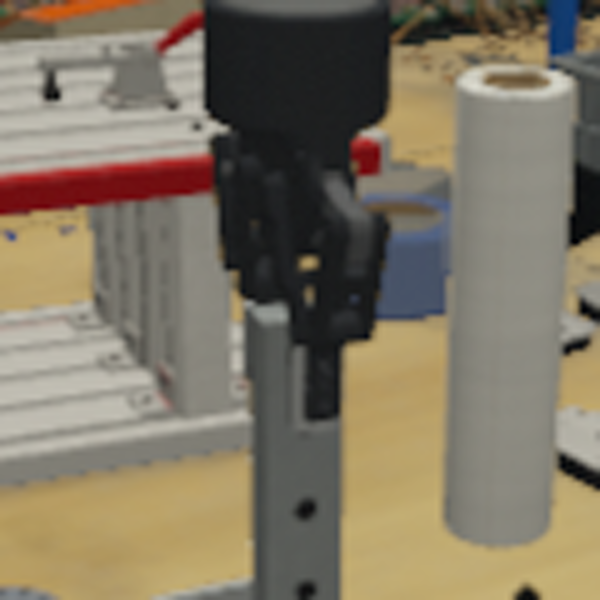

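Call:
jog_arm(
  steps=[
    [-0.014,-0.08,0,0],
    [-0.014,-0.08,0,0],
    [-0.014,-0.08,0,0],
    [-0.012,-0.07,0,0],
    [-0.012,-0.07,0,0],
    [-0.012,-0.07,0,0],
  ],
)

```text
t: 12.62
ee_pos: [0.5794, -0.039, 0.2064]
orientation: [[0.17, -0.015, -0.985], [0.985, -0.005, 0.17], [-0.008, -1.0, 0.014]]
wrist_force: [-0.0, -0.1, -0.7]
width: 0.0452
```

```bash
python3 -c "
from post import *
look('10')"
```

```text
t 12.62 world [ 0.5794 -0.039   0.2064] riser [0.0183 0.0046 0.2064] ang 80.2 F [-0.03 -0.15 -0.71] w 0.0452 j [-10.5   8.9  99.3  -0.5  72.6 -90.6]
scene arm face [[-0.016      -0.00232815]
 [-0.012      -0.00068582]]
side arm face [-0.1301 -0.0052]
```

View pics/v10.png

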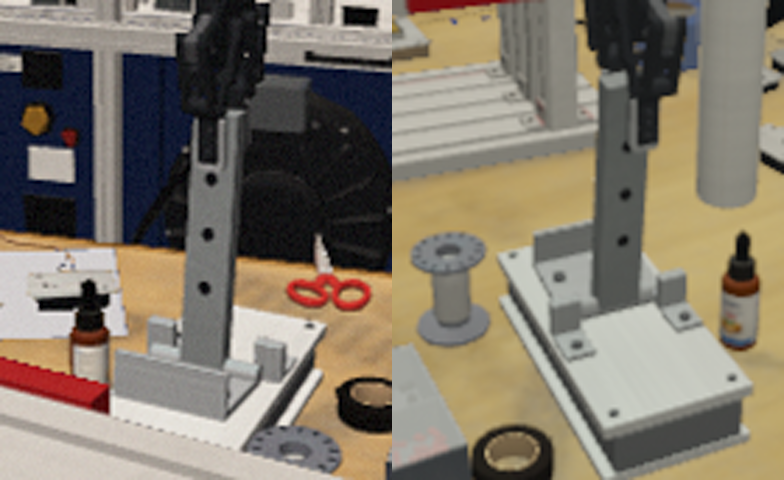

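Call:
jog_arm(
  steps=[
    [-0.02,-0.07,-0.02,0],
    [-0.02,-0.07,-0.02,0],
    [-0.02,-0.07,-0.02,0],
    [-0.02,-0.07,-0.02,0],
    [-0.015,-0.06,-0.02,0],
  ],
)

```text
t: 13.35
ee_pos: [0.5736, -0.0608, 0.2002]
orientation: [[0.17, -0.015, -0.985], [0.985, -0.006, 0.17], [-0.008, -1.0, 0.013]]
wrist_force: [0.1, 0.3, -0.5]
width: 0.0454
```

Call:
jog_arm(
  steps=[
    [-0.012,-0.06,-0.01,0],
    [-0.012,-0.05,-0.01,0],
    [-0.012,-0.05,-0.01,0],
  ],
)

```text
t: 13.72
ee_pos: [0.571, -0.0712, 0.198]
orientation: [[0.17, -0.015, -0.985], [0.985, -0.006, 0.17], [-0.008, -1.0, 0.014]]
wrist_force: [-0.4, 0.8, 0.8]
width: 0.0453
```

```bash
python3 -c "
from post import *
look('11')"
```

```text
t 13.72 world [ 0.571  -0.0712  0.198 ] riser [0.0515 0.0017 0.198 ] ang 80.19 F [-0.38  0.78  0.79] w 0.0453 j [-13.8   8.7 100.4  -0.6  71.6 -93.8]
scene arm face [[-0.012      -0.00095997]]
side arm face [ 0.0263 -0.0027]
```

View pics/v11.png

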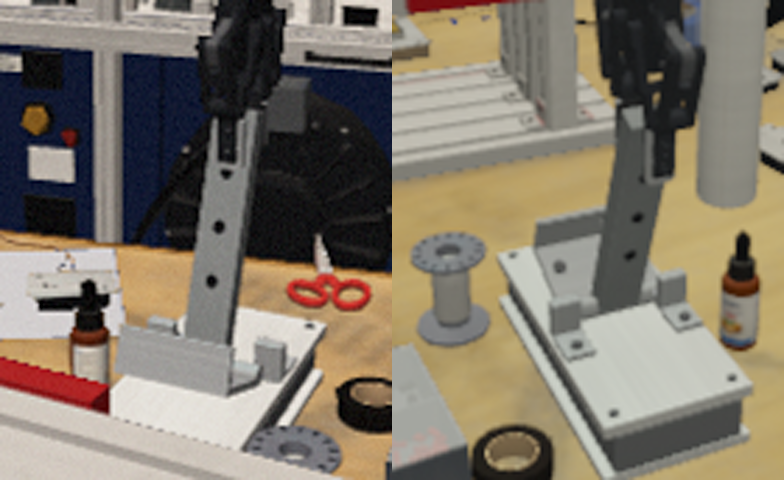

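```bash
cat > tilt.py <<'E'
from post import *
def tilt(tag,cams=('scene','side')):
    for f in cams:
        W=loc(pts(f+tag)); W=W[(abs(W[:,1])<.014)&(W[:,2]>.085)&(W[:,2]<.25)&(W[:,0]>-.04)&(W[:,0]<.2)]
        # restrict to lower arm: RANSAC line x=a+b z
        best=None; rng=np.random.default_rng(0)
        for i in range(300):
            a,b=W[rng.integers(len(W),size=2)]
            v=np.array([b[0]-a[0],b[2]-a[2]]); n=np.linalg.norm(v)
            if n<.02: continue
            r=abs((W[:,0]-a[0])*v[1]-(W[:,2]-a[2])*v[0])/n
            m=r<.002
            if best is None or m.sum()>best.sum(): best=m
        k=np.linalg.svd(W[best][:,[0,2]]-W[best][:,[0,2]].mean(0),full_matrices=False)[2][0]
        c=W[best][:,[0,2]].mean(0); k=k*np.sign(k[1]); th=np.arctan2(k[0],k[1])
        # perpendicular dist of axis: heel axis at height .058 : front face is +8 from axis
        nrm=np.array([np.cos(th),-np.sin(th)]); off=.008 if f=='scene' else -.012
        # heel x: (c-(hx,.058)).nrm=off
        hx=(c@nrm-off+np.sin(th)*.058)/np.cos(th)
        print(f,'theta',round(th,3),round(np.degrees(th),1),'heel x',round(hx,4),best.sum(),len(W))
E
python3 -c "
from tilt import *
tilt('9');tilt('11')"
```

```text
scene theta -0.002 -0.1 heel x -0.0096 588 1061
side theta 0.002 0.1 heel x -0.0089 619 826
scene theta 0.35 20.0 heel x -0.0094 501 1057
side theta 0.348 19.9 heel x -0.0087 574 1030
```

Call:
jog_arm(
  steps=[
    [0,0,0,0],
    [0,0,0,0],
  ],
)

```text
t: 14.08
ee_pos: [0.571, -0.0713, 0.198]
orientation: [[0.171, -0.015, -0.985], [0.985, -0.006, 0.171], [-0.008, -1.0, 0.014]]
wrist_force: [0.1, -0.4, 0.9]
width: 0.0452
```

```bash
python3 -c "
from tilt import *
look('12');tilt('12')"
```

```text
t 14.07 world [ 0.571  -0.0713  0.198 ] riser [0.0515 0.0017 0.198 ] ang 80.17 F [ 0.1  -0.37  0.94] w 0.0452 j [-13.8   8.7 100.4  -0.6  71.6 -93.8]
scene arm face [[-0.012      -0.00096969]]
side arm face [ 0.0671 -0.0026]
scene theta 0.364 20.8 heel x -0.0095 491 1039
side theta 0.36 20.7 heel x -0.008 574 1023
```

Call:
jog_arm(
  steps=[
    [0,0,0,0],
    [0,0,0,0],
    [0,0,-0.1,0],
    [0,0,-0.1,0],
  ],
  hand=0.75,
)

```text
t: 14.68
ee_pos: [0.5715, -0.0711, 0.1859]
orientation: [[0.17, -0.014, -0.985], [0.985, -0.006, 0.17], [-0.009, -1.0, 0.013]]
wrist_force: [0.3, -1.0, 0.1]
width: 0.0638
```

Call:
jog_arm(
  steps=[
    [0,0,-0.1,0],
    [0,0,0,0],
    [0,0,0,0],
  ],
  hand=1.0,
)

```text
t: 15.05
ee_pos: [0.5706, -0.071, 0.178]
orientation: [[0.17, -0.016, -0.985], [0.985, -0.006, 0.17], [-0.008, -1.0, 0.015]]
wrist_force: [0.0, 0.2, 0.2]
width: 0.0857
```

```bash
python3 -c "
from tilt import *
look('13');tilt('13')"
```

```text
t 15.05 world [ 0.5706 -0.071   0.178 ] riser [0.0513 0.0012 0.178 ] ang 80.19 F [0.03 0.23 0.2 ] w 0.0857 j [-13.8   9.9 101.4  -0.6  69.6 -93.8]
scene arm face [[-0.012      -0.00181141]]
side arm face [-0.0041 -0.0027]
scene theta 0.364 20.8 heel x -0.0094 549 1332
side theta 0.367 21.0 heel x -0.0085 595 1196
```

View pics/v13.png

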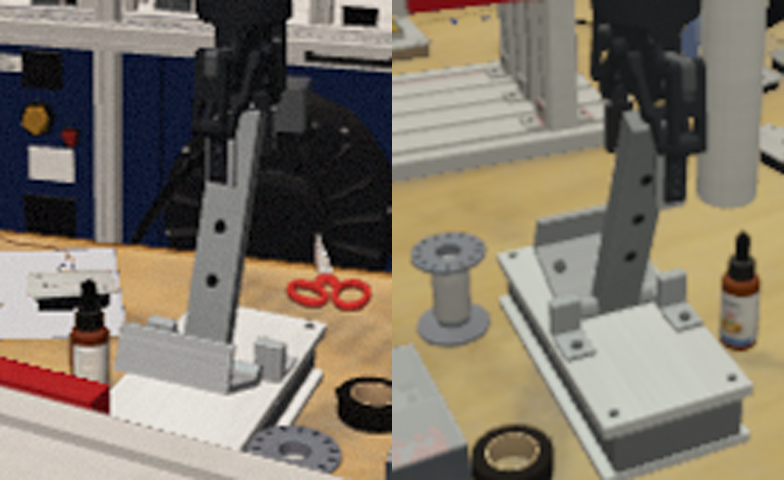

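Call:
jog_arm(
  steps=[
    [0,0,0.1,0],
    [0,0,0.1,0],
    [0,0,0.1,0],
  ],
)

```text
t: 15.52
ee_pos: [0.5708, -0.071, 0.1976]
orientation: [[0.17, -0.016, -0.985], [0.985, -0.006, 0.17], [-0.008, -1.0, 0.015]]
wrist_force: [-0.3, 0.0, -0.8]
width: 0.0854
```

```bash
python3 -c "
from tilt import *
look('14');tilt('14')
p=load('side14')[0];a=cv2.resize(p[130:230,290:390],None,fx=5,fy=5,interpolation=2);cv2.imwrite('pics/z14.png',a[:,:,::-1])"
```

```text
t 15.53 world [ 0.5708 -0.071   0.1976] riser [0.0513 0.0014 0.1976] ang 80.2 F [-0.35  0.03 -0.84] w 0.0854 j [-13.8   8.7 100.5  -0.6  71.6 -93.8]
scene arm face [[-0.012      -0.00107221]]
side arm face [ 0.0073 -0.0021]
scene theta 0.363 20.8 heel x -0.0093 564 1188
side theta 0.367 21.0 heel x -0.0082 633 1110
```

View pics/z14.png

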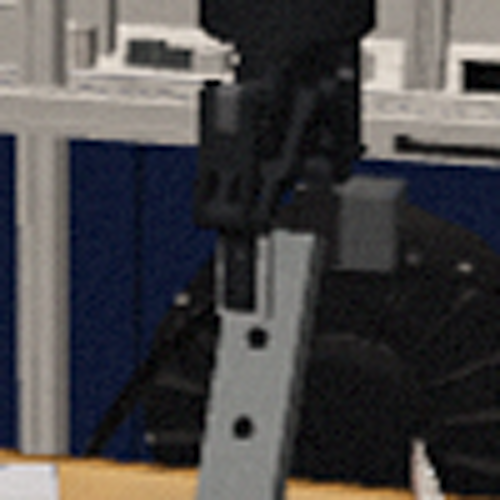

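```bash
python3 -c "
from tilt import *
cap('wrist','w14')
p=load('scene14')[0];a=cv2.resize(p[100:220,230:350],None,fx=5,fy=5,interpolation=2);cv2.imwrite('pics/z14b.png',a[:,:,::-1])"
```

```text
(no output)
```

View pics/w14.png

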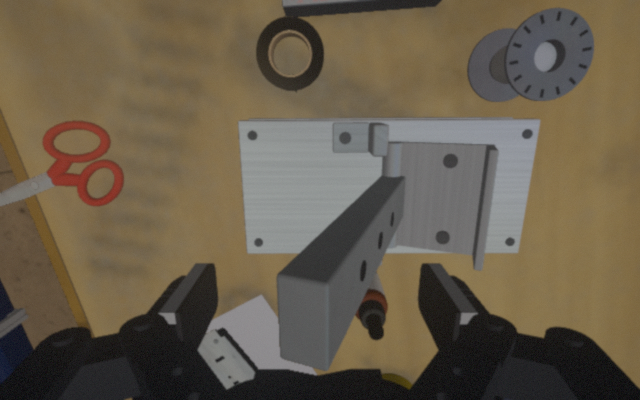

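View pics/z14b.png

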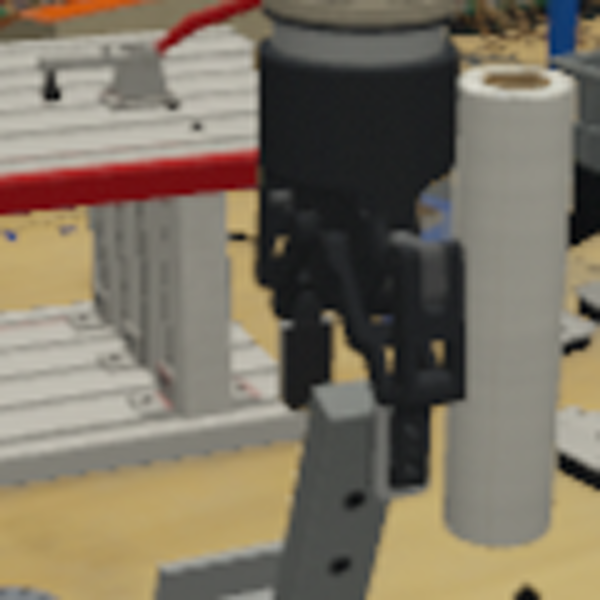

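Nothing touches the arm here. It leans by itself at about 21°, held by friction of the heel in the corner, with both fingers clear (wrist view: arm top at about (305,310), pads at x≈200 and 435). I swing the rear finger out about the front finger, so that only one finger stands in front of the arm.

```bash
python3 -c "
from fit import *
R=.0495;a=np.radians(80.2);s=telemetry.get_state()['ee_pos'][:2]
M=s-R*np.array([np.cos(a),np.sin(a)]); print(loc(np.r_[M,0]))
p=s
for i in range(1,10):
    b=a-np.radians(89.7)*i/9; q=M+R*np.array([np.cos(b),np.sin(b)]); print(((q-p)/.06).round(3),(-89.7/9/60)); p=q
"
```

```text
[[0.10080229 0.00151768 0.        ]]
[ 0.139 -0.037] -0.16611111111111113
[ 0.13 -0.06] -0.16611111111111113
[ 0.118 -0.082] -0.16611111111111113
[ 0.102 -0.101] -0.16611111111111113
[ 0.083 -0.117] -0.16611111111111113
[ 0.061 -0.129] -0.16611111111111113
[ 0.038 -0.138] -0.16611111111111113
[ 0.014 -0.143] -0.16611111111111113
[-0.011 -0.143] -0.16611111111111113
```

Call:
jog_arm(
  steps=[
    [0.139,-0.037,0,-0.166],
    [0.13,-0.06,0,-0.166],
    [0.118,-0.082,0,-0.166],
    [0.1,-0.1,0,-0.166],
    [0.083,-0.117,0,-0.166],
  ],
)

```text
t: 16.3
ee_pos: [0.6052, -0.0946, 0.1967]
orientation: [[0.876, -0.016, -0.482], [0.482, 0.009, 0.876], [-0.009, -1.0, 0.016]]
wrist_force: [-0.6, 0.1, 0.2]
width: 0.0853
```

```bash
python3 -c "
from tilt import *
look('15');tilt('15')
o=telemetry.get_state(); a=o['orientation'][:2,0]; print('M',loc(np.r_[o['ee_pos'][:2]-.0495*a,0]))"
```

```text
t 16.3 world [ 0.6052 -0.0946  0.1967] riser [0.0689 0.0392 0.1967] ang 28.82 F [-0.6   0.13  0.15] w 0.0853 j [-15.6  13.3  95.3   0.3  72.5 -44.5]
scene arm face [[-0.012      -0.00069702]]
side arm face [-0.0054 -0.0032]
scene theta 0.365 20.9 heel x -0.0096 597 1021
side theta 0.363 20.8 heel x -0.0081 738 1004
M [[0.10032698 0.00075092 0.        ]]
```

View pics/v15.png

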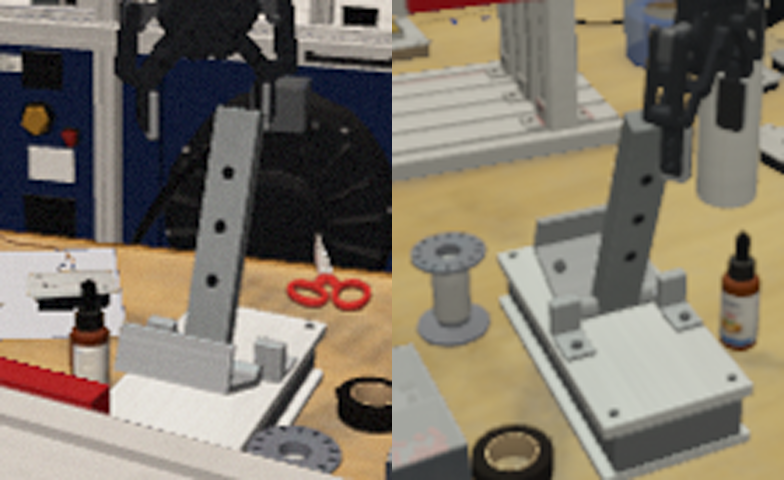

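It needs a further push from behind before it truly leans on the front finger. I swing back, close to about 45 mm around it (still clear) and tip further.

Call:
jog_arm(
  steps=[
    [-0.083,0.117,0,0.166],
    [-0.1,0.1,0,0.166],
    [-0.118,0.082,0,0.166],
    [-0.13,0.06,0,0.166],
    [-0.139,0.037,0,0.166],
    [0,0,0,0.03],
    [0,0,0,0],
  ],
)

```text
t: 17.27
ee_pos: [0.5674, -0.0685, 0.1952]
orientation: [[0.107, -0.021, -0.994], [0.994, -0.006, 0.107], [-0.009, -1.0, 0.02]]
wrist_force: [0.6, -0.5, 0.5]
width: 0.0852
```

```bash
python3 -c "
from tilt import *
st()"
```

```text
t 17.27 world [ 0.5674 -0.0685  0.1952] riser [ 0.0494 -0.0023  0.1952] ang 83.87 F [ 0.63 -0.45  0.51] w 0.0852 j [-13.6   8.6 100.9  -0.7  71.6 -97.2]
```

Call:
jog_arm(
  steps=[
    [0.04,-0.05,0,-0.06],
    [0,0,0,0],
  ],
)

```text
t: 17.52
ee_pos: [0.5695, -0.0711, 0.195]
orientation: [[0.168, -0.022, -0.986], [0.986, -0.005, 0.168], [-0.008, -1.0, 0.02]]
wrist_force: [-1.0, 0.5, -0.0]
width: 0.0853
```

Call:
jog_arm(
  steps=[
    [0,0,0,0],
    [0,0,0,0],
    [0,0,0,0],
    [0,0,0,0],
  ],
  hand=0.56,
)

```text
t: 18.02
ee_pos: [0.5692, -0.0708, 0.1949]
orientation: [[0.165, -0.022, -0.986], [0.986, -0.005, 0.165], [-0.008, -1.0, 0.021]]
wrist_force: [-0.1, -0.1, 0.2]
width: 0.0479
```

```bash
python3 -c "
from tilt import *
look('16');tilt('16')"
```

```text
t 18.02 world [ 0.5692 -0.0708  0.1949] riser [ 0.0514 -0.0002  0.1949] ang 80.52 F [-0.09 -0.15  0.19] w 0.0479 j [-13.8   8.9 100.6  -0.6  71.7 -94.1]
scene arm face [[-0.012      -0.00060858]]
side arm face [-0.038  -0.0027]
scene theta 0.364 20.9 heel x -0.0094 471 1098
side theta 0.36 20.7 heel x -0.0078 562 1043
```

Call:
jog_arm(
  steps=[
    [-0.014,-0.07,-0.02,0],
    [-0.014,-0.07,-0.02,0],
    [-0.014,-0.07,-0.02,0],
    [-0.014,-0.07,-0.02,0],
    [0,0,0,0],
  ],
)

```text
t: 18.75
ee_pos: [0.5655, -0.0893, 0.1895]
orientation: [[0.165, -0.022, -0.986], [0.986, -0.005, 0.165], [-0.009, -1.0, 0.021]]
wrist_force: [-0.0, -0.2, -0.6]
width: 0.0479
```

```bash
python3 -c "
from tilt import *
look('17');tilt('17')"
```

```text
t 18.75 world [ 0.5655 -0.0893  0.1895] riser [ 0.0702 -0.0008  0.1895] ang 80.49 F [-0.02 -0.23 -0.6 ] w 0.0479 j [-15.7   9.1 101.   -0.7  71.1 -95.9]
scene arm face [-0.2803 -0.0583]
side arm face [ 0.2782 -0.0463]
scene theta 0.524 30.0 heel x -0.0091 383 1130
side theta 0.53 30.4 heel x -0.0081 543 1017
```

View pics/v17.png

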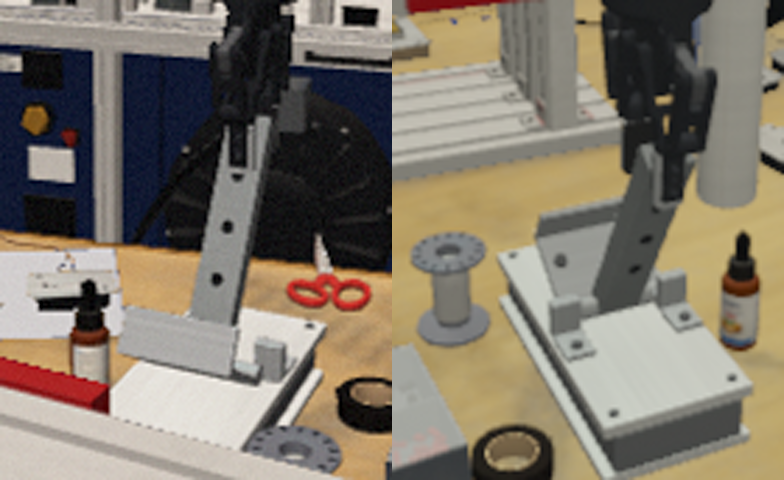

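The arm now leans on the front finger: θ=30°, edge and pad both at x≈94 mm, heel still home. Next I open slightly, then swing.

Call:
jog_arm(
  steps=[
    [0,0,-0.03,0],
    [0,0,-0.03,0],
    [0,0,-0.02,0],
  ],
  hand=0.7,
)

```text
t: 19.23
ee_pos: [0.5659, -0.0889, 0.1851]
orientation: [[0.164, -0.021, -0.986], [0.986, -0.005, 0.164], [-0.009, -1.0, 0.02]]
wrist_force: [0.6, 0.1, 1.2]
width: 0.06
```

```bash
python3 -c "
from tilt import *
st()
S=telemetry.get_state();R=S['width']/2+.007;o=S['orientation'];a=np.arctan2(o[1,0],o[0,0]);s=S['ee_pos'][:2]
M=s-R*np.array([np.cos(a),np.sin(a)]); print(loc(np.r_[M,0]))
p=s
for i in range(1,10):
    b=a-np.radians(89.7)*i/9; q=M+R*np.array([np.cos(b),np.sin(b)]); print(((q-p)/.06).round(3)); p=q
look('18');tilt('18')
"
```

```text
t 19.23 world [ 0.5659 -0.0889  0.1851] riser [ 0.0698 -0.0005  0.1851] ang 80.54 F [0.58 0.1  1.21] w 0.06 j [-15.6   9.4 101.2  -0.7  70.5 -95.9]
[[ 0.10679119 -0.00044509  0.        ]]
[ 0.104 -0.027]
[ 0.098 -0.044]
[ 0.088 -0.06 ]
[ 0.077 -0.075]
[ 0.063 -0.087]
[ 0.047 -0.097]
[ 0.029 -0.103]
[ 0.011 -0.107]
[-0.008 -0.107]
t 19.23 world [ 0.5659 -0.0889  0.1851] riser [ 0.0698 -0.0005  0.1851] ang 80.54 F [0.58 0.1  1.21] w 0.06 j [-15.6   9.4 101.2  -0.7  70.5 -95.9]
scene arm face [ 0.0388 -0.0556]
side arm face [ 0.0255 -0.0599]
scene theta 0.569 32.6 heel x -0.01 364 1175
side theta 0.566 32.4 heel x -0.0079 543 1062
```

Call:
jog_arm(
  steps=[
    [0.104,-0.027,0,-0.166],
    [0.098,-0.044,0,-0.166],
    [0.088,-0.06,0,-0.166],
    [0.077,-0.075,0,-0.166],
  ],
)

```text
t: 19.82
ee_pos: [0.5876, -0.1007, 0.1845]
orientation: [[0.772, -0.022, -0.635], [0.636, 0.012, 0.772], [-0.009, -1.0, 0.023]]
wrist_force: [0.7, -0.3, -0.8]
width: 0.0598
```

```bash
cat >> tilt.py <<'E'
def mf():
    S=telemetry.get_state();R=S['width']/2+.007;o=S['orientation'];s=S['ee_pos'][:2]
    print('M',loc(np.r_[s-R*o[:2,0],0]).round(4)[0][:2])
E
python3 -c "
from tilt import *
look('19');tilt('19');mf()"
```

```text
t 19.82 world [ 0.5876 -0.1007  0.1845] riser [0.0778 0.0229 0.1845] ang 39.47 F [ 0.67 -0.31 -0.83] w 0.0598 j [-16.6  12.3  97.9   0.3  71.2 -56.2]
scene arm face [[-0.012      -0.05749268]
 [ 0.012      -0.05825941]]
side arm face [ 0.4252 -0.0425]
scene theta 0.533 30.5 heel x -0.0096 396 897
side theta 0.535 30.6 heel x -0.0086 669 978
M [ 0.106  -0.0008]
```

View pics/v19.png

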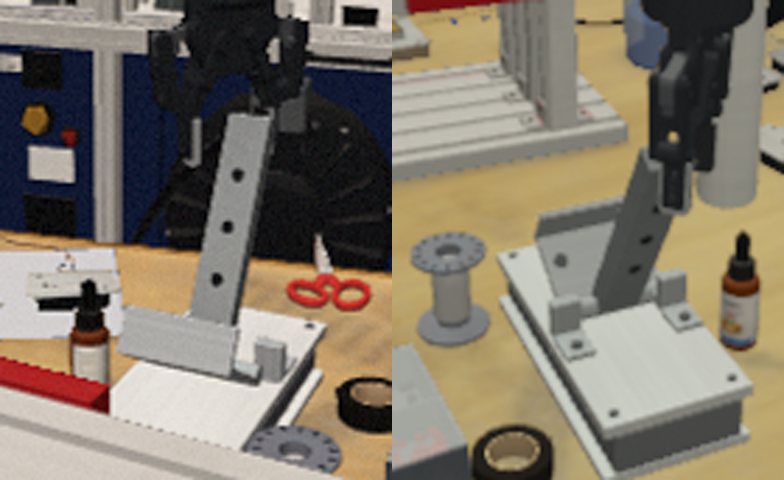

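Going well: P has swung clear and the arm leans on M at 30.5°. I finish the swing.

Call:
jog_arm(
  steps=[
    [0.063,-0.087,0,-0.166],
    [0.047,-0.097,0,-0.166],
    [0.03,-0.103,0,-0.166],
    [0.011,-0.107,0,-0.166],
    [-0.008,-0.107,0,-0.15],
    [0,0,0,0],
  ],
)

```text
t: 20.68
ee_pos: [0.595, -0.13, 0.1837]
orientation: [[0.987, -0.007, 0.162], [-0.162, 0.026, 0.986], [-0.011, -1.0, 0.025]]
wrist_force: [-1.1, -1.1, 0.7]
width: 0.0596
```

```bash
python3 -c "
from tilt import *
look('20');tilt('20');mf()"
```

```text
t 20.68 world [ 0.595  -0.13    0.1837] riser [0.1055 0.035  0.1837] ang -9.31 F [-1.06 -1.12  0.67] w 0.0596 j [-19.6  13.5  96.5   1.3  70.9 -10.7]
scene arm face [ 0.0769 -0.0574]
side arm face [ 0.4262 -0.0484]
scene theta 0.54 30.9 heel x -0.0098 391 851
side theta 0.539 30.9 heel x -0.0077 674 949
M [ 0.1053 -0.0016]
```

View pics/v20.png

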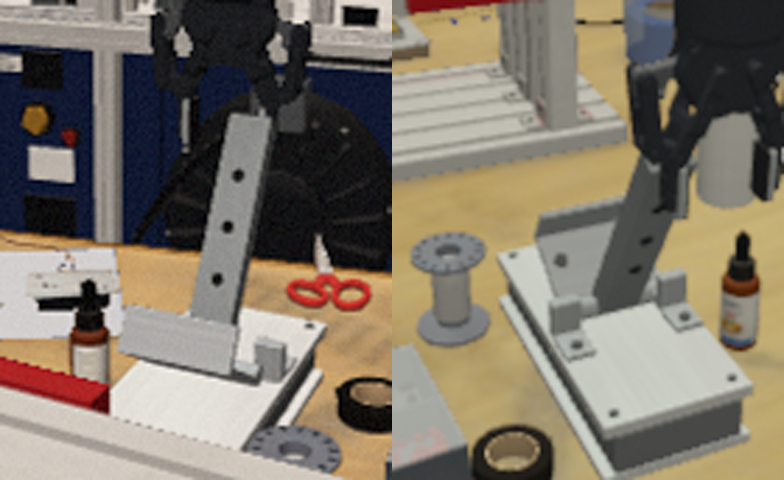

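```bash
cat > plan.py <<'E'
import numpy as np
def tgt(th,c,h=-.009):
    ex=h+.19*np.sin(th)+.008*np.cos(th); ez=.058+.19*np.cos(th)-.008*np.sin(th)
    return ex+.0105, ez-c-.007
if __name__=='__main__':
    for d,c in zip([31,35,40,45,50,55,60,65,70,75,80,85,90],[26,28,30,30,30,30,30,28,26,22,18,14,10]):
        x,z=tgt(np.radians(d),c/1000); print(d,c,round(x,4),round(z,4))
E
python3 plan.py
```

```text
31 26 0.1062 0.1837
35 28 0.117 0.1741
40 30 0.1298 0.1614
45 30 0.1415 0.1497
50 30 0.1522 0.137
55 30 0.1617 0.1234
60 30 0.17 0.1091
65 28 0.1771 0.096
70 26 0.1828 0.0825
75 22 0.1871 0.0704
80 18 0.19 0.0581
85 14 0.1915 0.0456
90 10 0.1915 0.033
```

Call:
jog_arm(
  steps=[
    [-0.012,-0.074,-0.06,0],
    [-0.012,-0.074,-0.07,0],
    [-0.012,-0.074,-0.07,0],
    [-0.012,-0.074,-0.07,0],
  ],
)

```text
t: 21.28
ee_pos: [0.5923, -0.1481, 0.167]
orientation: [[0.988, -0.007, 0.156], [-0.156, 0.025, 0.988], [-0.01, -1.0, 0.024]]
wrist_force: [-1.4, -1.0, 0.8]
width: 0.0602
```

```bash
python3 -c "
from tilt import *
look('21');tilt('21');mf()"
```

```text
t 21.27 world [ 0.5923 -0.1481  0.167 ] riser [0.1238 0.0353 0.167 ] ang -8.95 F [-1.38 -1.    0.83] w 0.0602 j [-21.2  14.6  97.    1.3  69.2 -12.7]
scene arm face [-0.0049 -0.0508]
side arm face [-0.0348 -0.0554]
scene theta 0.673 38.6 heel x -0.0104 325 917
side theta 0.662 38.0 heel x -0.0075 617 924
M [ 0.1243 -0.0019]
```

Call:
jog_arm(
  steps=[
    [-0.012,-0.07,-0.07,-0.01],
    [-0.012,-0.07,-0.07,0],
    [-0.012,-0.07,-0.08,0],
    [-0.012,-0.066,-0.08,0],
    [-0.012,-0.06,-0.08,0],
  ],
)

```text
t: 22.0
ee_pos: [0.5885, -0.1709, 0.1432]
orientation: [[0.986, -0.006, 0.167], [-0.167, 0.023, 0.986], [-0.01, -1.0, 0.022]]
wrist_force: [-0.8, -2.6, 1.0]
width: 0.0597
```

```bash
python3 -c "
from tilt import *
look('22');tilt('22');mf()"
```

```text
t 22.0 world [ 0.5885 -0.1709  0.1432] riser [0.1469 0.0353 0.1432] ang -9.59 F [-0.83 -2.55  1.  ] w 0.0597 j [-23.3  16.4  97.6   1.2  66.9 -14.2]
scene arm face [-0.0223 -0.0393]
side arm face [ 0.0152 -0.0456]
scene theta 0.016 0.9 heel x 0.1489 209 953
side theta 0.841 48.2 heel x -0.0086 528 873
M [ 0.147  -0.0019]
```

View pics/v22.png

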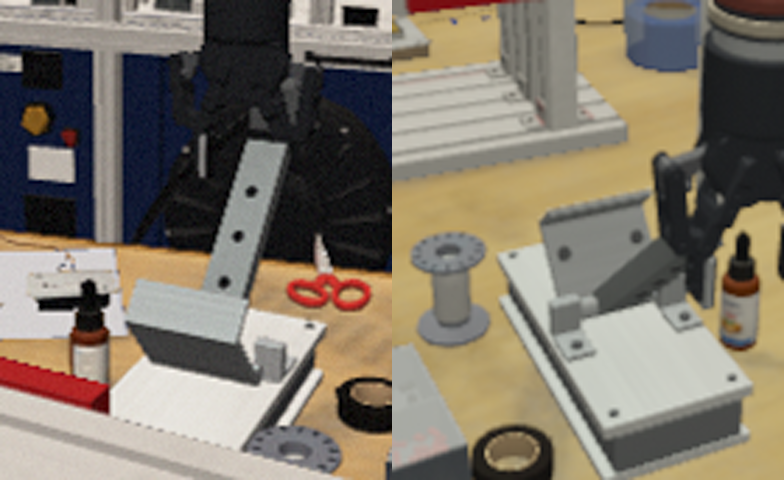

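Call:
jog_arm(
  steps=[
    [-0.012,-0.065,-0.08,0],
    [-0.012,-0.06,-0.09,0],
    [-0.011,-0.06,-0.09,0],
    [-0.01,-0.055,-0.09,0],
  ],
)

```text
t: 22.6
ee_pos: [0.5857, -0.1866, 0.1211]
orientation: [[0.986, -0.006, 0.167], [-0.167, 0.022, 0.986], [-0.009, -1.0, 0.021]]
wrist_force: [-1.0, -2.7, 1.0]
width: 0.0599
```

```bash
python3 -c "
from tilt import *
look('23');tilt('23',('side',));mf()"
```

```text
t 22.6 world [ 0.5857 -0.1866  0.1211] riser [0.1629 0.0352 0.1211] ang -9.58 F [-1.04 -2.68  0.95] w 0.0599 j [-24.7  18.1  98.1   1.1  64.7 -15.6]
scene arm face [-0.019  -0.0315]
side arm face [ 0.0403 -0.0365]
side theta 0.982 56.3 heel x -0.0081 441 905
M [ 0.1627 -0.0024]
```

Call:
jog_arm(
  steps=[
    [-0.009,-0.05,-0.09,0],
    [-0.008,-0.045,-0.09,0],
    [-0.008,-0.045,-0.09,0],
  ],
)

```text
t: 23.08
ee_pos: [0.5838, -0.195, 0.1034]
orientation: [[0.986, -0.007, 0.167], [-0.167, 0.023, 0.986], [-0.011, -1.0, 0.021]]
wrist_force: [-0.4, -2.2, 0.4]
width: 0.06
```

```bash
python3 -c "
from tilt import *
look('24');tilt('24',('side',));mf()"
```

```text
t 23.07 world [ 0.5838 -0.195   0.1034] riser [0.1715 0.0346 0.1034] ang -9.59 F [-0.36 -2.22  0.4 ] w 0.06 j [-25.5  19.5  98.4   1.1  63.  -16.4]
scene arm face [-0.0155 -0.0245]
side arm face [ 0.0211 -0.0302]
side theta 1.085 62.1 heel x -0.0076 375 952
M [ 0.1713 -0.003 ]
```

View pics/v24.png

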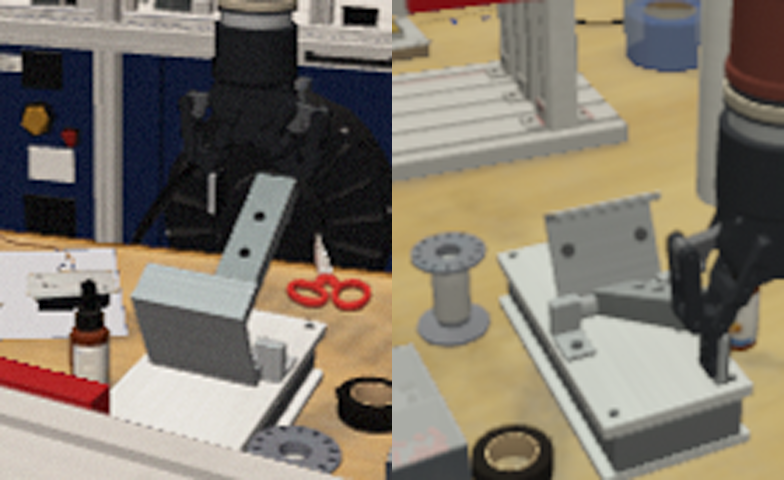

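Call:
jog_arm(
  steps=[
    [-0.008,-0.045,-0.07,0],
    [-0.008,-0.045,-0.07,0],
    [-0.007,-0.04,-0.07,0],
  ],
)

```text
t: 23.55
ee_pos: [0.5817, -0.2016, 0.0889]
orientation: [[0.986, -0.008, 0.167], [-0.167, 0.026, 0.986], [-0.013, -1.0, 0.024]]
wrist_force: [0.0, -0.3, 0.1]
width: 0.0598
```

```bash
python3 -c "
from tilt import *
look('25');tilt('25',('side',));mf()"
```

```text
t 23.55 world [ 0.5817 -0.2016  0.0889] riser [0.1784 0.0337 0.0889] ang -9.63 F [ 0.04 -0.26  0.13] w 0.0598 j [-26.2  20.7  98.6   1.3  61.8 -17.2]
scene arm face [ 0.064 -0.019]
side arm face [-0.0006 -0.0248]
side theta 1.176 67.4 heel x -0.0088 319 1026
M [ 0.1784 -0.0036]
```

Call:
jog_arm(
  steps=[
    [0,-0.04,-0.06,0],
    [0,-0.04,-0.06,0],
    [-0.003,-0.035,-0.06,0],
  ],
)

```text
t: 24.02
ee_pos: [0.5813, -0.209, 0.0774]
orientation: [[0.986, -0.009, 0.167], [-0.167, 0.026, 0.986], [-0.013, -1.0, 0.024]]
wrist_force: [-0.1, -1.1, -1.0]
width: 0.0597
```

```bash
python3 -c "
from tilt import *
look('26');tilt('26',('side',));mf()"
```

```text
t 24.02 world [ 0.5813 -0.209   0.0774] riser [0.1857 0.0345 0.0774] ang -9.63 F [-0.09 -1.13 -1.04] w 0.0597 j [-26.8  21.8  98.5   1.3  60.8 -17.8]
scene arm face [ 0.1337 -0.0099]
side arm face [-0.0939 -0.0176]
side theta 1.284 73.6 heel x -0.0035 241 1063
M [ 0.1856 -0.003 ]
```

View pics/v26.png

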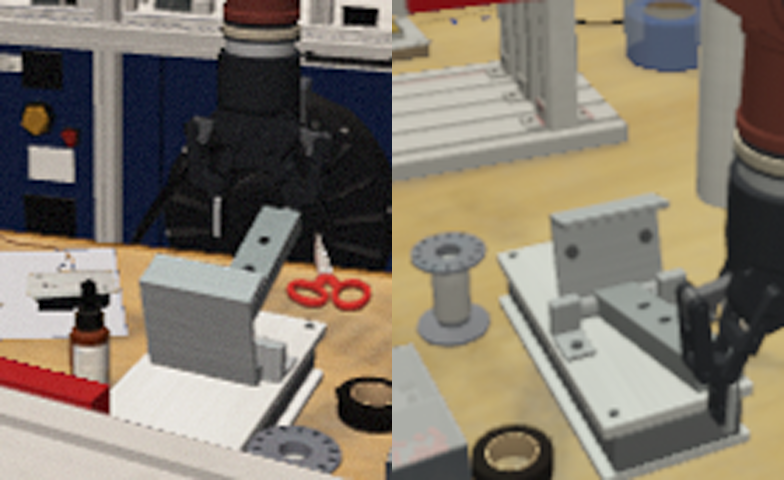

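Call:
jog_arm(
  steps=[
    [-0.002,-0.02,-0.06,0],
    [-0.002,-0.02,-0.06,0],
    [-0.002,-0.015,-0.06,0],
  ],
)

```text
t: 24.5
ee_pos: [0.5808, -0.2126, 0.066]
orientation: [[0.986, -0.009, 0.168], [-0.167, 0.026, 0.986], [-0.013, -1.0, 0.024]]
wrist_force: [-0.0, -0.4, -1.1]
width: 0.0602
```

```bash
python3 -c "
from tilt import *
look('27');tilt('27',('side',));mf()"
```

```text
t 24.5 world [ 0.5808 -0.2126  0.066 ] riser [0.1893 0.0346 0.066 ] ang -9.64 F [-0.04 -0.43 -1.11] w 0.0602 j [-27.1  22.8  98.6   1.3  59.7 -18.1]
scene arm face [ 0.0326 -0.0141]
side arm face [-0.0132 -0.0139]
side theta -0.199 -11.4 heel x -0.0044 189 1014
M [ 0.1892 -0.0027]
```

View pics/v27.png

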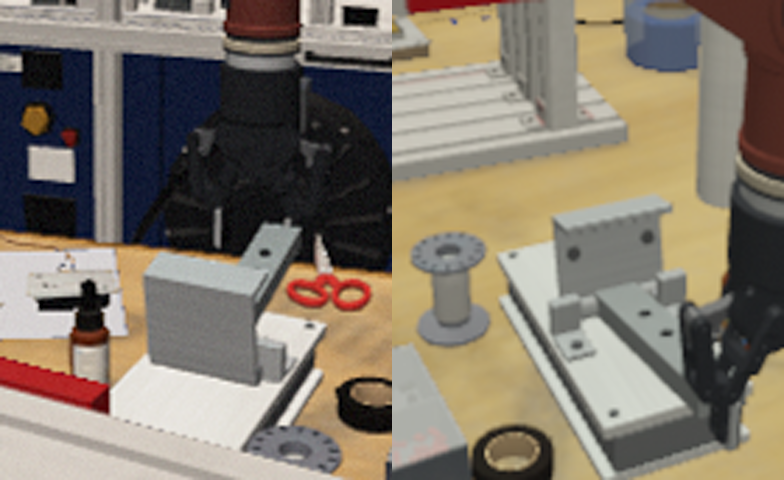

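```bash
cat >> tilt.py <<'E'
def low(tag):
    for f in ('scene','side'):
        W=loc(pts(f+tag))
        A=W[(abs(W[:,1])<.012)&(W[:,0]>.035)&(W[:,0]<.15)&(W[:,2]>.056)&(W[:,2]<.14)]
        if len(A)>30:
            k=np.polyfit(A[:,0],A[:,2],1); r=abs(A[:,2]-np.polyval(k,A[:,0])); m=r<.003; k=np.polyfit(A[m,0],A[m,2],1)
            print(f,'arm back slope deg',np.degrees(np.arctan(k[0])).round(2),'z at 0.1',np.polyval(k,.1).round(4),m.sum(),len(A))
    W=loc(pts('side'+tag)); B=W[(abs(W[:,1])<.035)&(W[:,0]>-.07)&(W[:,0]<.0)&(W[:,2]>.07)&(W[:,2]<.12)]
    k=np.polyfit(B[:,2],B[:,0],1); m=abs(B[:,0]-np.polyval(k,B[:,2]))<.003; k=np.polyfit(B[m,2],B[m,0],1)
    al=np.arctan(-k[0]); # lean back
    print('foot lean deg',np.degrees(al).round(2),'heel x',(np.polyval(k,.058)+.008/np.cos(al)).round(4),m.sum())
    for y0 in (-.03,0,.03):
        q=B[m&(abs(B[:,1]-y0)<.01)] if len(m)==len(B) else B
        print('  y',y0,np.median(q[:,0]-k[0]*(q[:,2]-.058)).round(4),end='')
    print()
E
python3 -c "
from tilt import *
low('26');low('27')"
```

```text
scene arm back slope deg 15.88 z at 0.1 0.1019 157 157
side arm back slope deg 16.75 z at 0.1 0.101 167 167
foot lean deg 16.32 heel x -0.009 538
  y -0.03 -0.0175  y 0 -0.0172  y 0.03 -0.0169
scene arm back slope deg 10.76 z at 0.1 0.0912 196 196
side arm back slope deg 11.48 z at 0.1 0.0901 100 100
foot lean deg 11.0 heel x -0.0089 565
  y -0.03 -0.0173  y 0 -0.0171  y 0.03 -0.0169
```

Call:
jog_arm(
  steps=[
    [-0.001,-0.007,-0.07,0],
    [-0.001,-0.007,-0.06,0],
    [-0.001,-0.007,-0.06,0],
  ],
)

```text
t: 24.98
ee_pos: [0.5805, -0.2141, 0.0538]
orientation: [[0.986, -0.009, 0.167], [-0.167, 0.026, 0.986], [-0.013, -1.0, 0.024]]
wrist_force: [0.2, -1.6, -0.1]
width: 0.06
```

```bash
python3 -c "
from tilt import *
look('28');low('28');mf()"
```

```text
t 24.98 world [ 0.5805 -0.2141  0.0538] riser [0.1908 0.0345 0.0538] ang -9.62 F [ 0.23 -1.56 -0.12] w 0.06 j [-27.3  23.8  98.8   1.2  58.6 -18.3]
scene arm face [ 0.009  -0.0133]
side arm face [-0.0416 -0.0143]
scene arm back slope deg 6.77 z at 0.1 0.0834 228 228
side arm back slope deg 7.31 z at 0.1 0.0826 64 64
foot lean deg 7.11 heel x -0.0089 586
  y -0.03 -0.0171  y 0 -0.0169  y 0.03 -0.0168
M [ 0.1906 -0.0028]
```

Call:
jog_arm(
  steps=[
    [-0.001,-0.006,-0.06,0],
    [-0.001,-0.006,-0.06,0],
    [-0.001,-0.006,-0.06,0],
  ],
)

```text
t: 25.45
ee_pos: [0.5802, -0.2149, 0.0423]
orientation: [[0.986, -0.01, 0.168], [-0.167, 0.026, 0.986], [-0.014, -1.0, 0.024]]
wrist_force: [0.3, 0.6, -0.2]
width: 0.0599
```

```bash
python3 -c "
from tilt import *
look('29');low('29');mf()"
```

```text
t 25.45 world [ 0.5802 -0.2149  0.0423] riser [0.1917 0.0344 0.0423] ang -9.63 F [ 0.26  0.6  -0.17] w 0.0599 j [-27.4  24.8  98.9   1.3  57.5 -18.4]
scene arm face [ 0.0112 -0.0078]
side arm face [ 0.0045 -0.0144]
scene arm back slope deg 0.09 z at 0.1 0.0701 282 282
side arm back slope deg 0.51 z at 0.1 0.0686 37 37
foot lean deg 0.03 heel x -0.0087 621
  y -0.03 -0.0168  y 0 -0.0167  y 0.03 -0.0163
M [ 0.1915 -0.0026]
```

Lying flat: slope 0.1–0.5°, heel at -8.7 mm. I move away along the riser, then up.

Call:
jog_arm(
  steps=[
    [-0.03,-0.2,0,0],
    [-0.04,-0.25,0,0],
    [-0.04,-0.25,0,0],
    [-0.04,-0.25,0.5,0],
    [0,0,0.9,0],
    [0,0,0.9,0],
    [0,0,0.9,0],
    [0,-0.3,0.5,0],
    [0,0,0,0],
  ],
)

```text
t: 26.68
ee_pos: [0.5665, -0.2993, 0.2712]
orientation: [[0.985, -0.01, 0.174], [-0.173, 0.026, 0.984], [-0.014, -1.0, 0.024]]
wrist_force: [0.1, 0.4, -0.4]
width: 0.0598
```

```bash
python3 -c "
from tilt import *
look('30');low('30')
W=loc(pts('side30'))
for s in (-1,1):
    q=W[(abs(W[:,1]*s-.046)<.010)&(W[:,2]>.056)&(W[:,2]<.077)&(W[:,0]>-.02)&(W[:,0]<.02)]; print('lug face',s,len(q),np.percentile(q[:,0],[10,50,90]).round(4))
W=loc(pts('scene30'))
q=W[(abs(W[:,1])<.012)&(W[:,0]>.1)&(W[:,0]<.25)&(W[:,2]>.052)]; print('end x',np.percentile(q[:,0],[95,99]).round(4),'z',np.median(q[:,2]))
for s in (-1,1):
    q=W[(abs(W[:,1]*s-.046)<.010)&(W[:,2]>.06)&(W[:,2]<.077)&(W[:,0]>-.0)&(W[:,0]<.02)]; print('lug back',s,len(q),np.median(q[:,0]).round(4))
"
```

```text
t 26.68 world [ 0.5665 -0.2993  0.2712] riser [0.2772 0.0348 0.2712] ang -9.99 F [ 0.13  0.38 -0.37] w 0.0598 j [-34.6  13.5  86.9   0.9  81.  -24.7]
scene arm face [-0.0312 -0.0082]
side arm face [ 0.0126 -0.0141]
scene arm back slope deg -0.05 z at 0.1 0.07 383 384
side arm back slope deg 0.16 z at 0.1 0.0689 39 39
foot lean deg -0.08 heel x -0.0087 624
  y -0.03 -0.017  y 0 -0.0167  y 0.03 -0.0164
lug face -1 100 [-0.0177 -0.0016  0.0012]
lug face 1 44 [-0.0173 -0.0161 -0.002 ]
end x [0.1813 0.2179] z 0.069832456937931
lug back -1 58 0.0104
lug back 1 54 0.0104
```

View pics/v30.png

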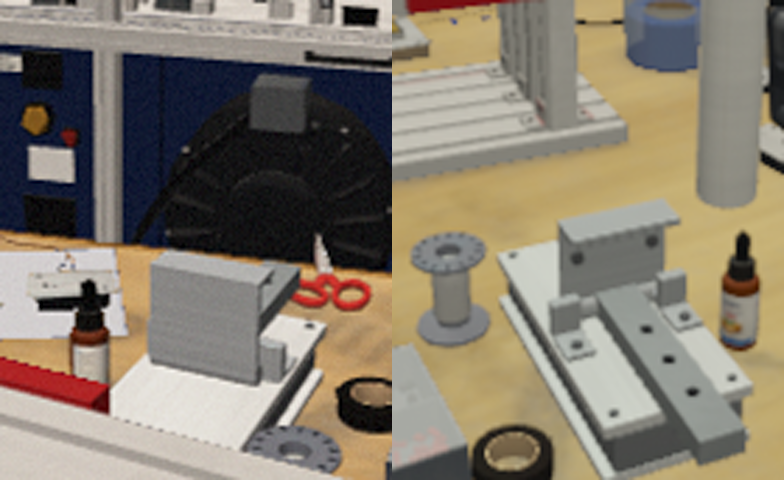

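```bash
python3 -c "
from tilt import *
for t in ('scene0','scene30'):
    W=loc(pts(t)); 
    for n,(x,y,z0,z1) in dict(bottle=(.010,.108,.02,.12),spool=(-.106,-.103,.02,.08),tape=(.061,-.106,.006,.03)).items():
        q=W[(np.hypot(W[:,0]-x,W[:,1]-y)<.036)&(W[:,2]>z0)&(W[:,2]<z1)]; print(t,n,len(q),np.median(q,0).round(4))
print(arm.finish_job())"
```

```text
scene0 bottle 361 [0.0132 0.1077 0.0556]
scene0 spool 468 [-0.1058 -0.1054  0.0682]
scene0 tape 293 [ 0.0649 -0.1076  0.0178]
scene30 bottle 364 [0.0131 0.108  0.0554]
scene30 spool 461 [-0.1058 -0.1059  0.068 ]
scene30 tape 287 [ 0.0642 -0.1074  0.0178]
the job is handed in; nothing more can be done
None
```

The bracket is lying flat along the riser with its heel home against the stop lugs. The job was handed in at about 27 s with the gripper well clear.

- **Push:** I pushed the standing bracket home with two spread fingertips on the lip, up to about 11 N against the lugs. It ended square and upright.
- **Tip:** I tipped it with the open fingers on either side of the arm. At 21° it stayed up by itself, held by friction at the heel, so I pushed it on to 30°, where it leaned on the front finger. I then swung the rear finger out to the side.
- **Let down:** I lowered the arm on the one front finger, which the force readings showed carrying at most about 3 N. The last 7° or so went in one short move without a picture in between. The heel did not slip back at any check, so no second push was needed.

**Last checks:**
- **Arm:** its slope is within 0.2° of level, and its upper face is 69–70 mm above the bench.
- **Heel:** measured at x = -8.7 mm, against -8 mm for home. The lugs' back faces read about 1.6 mm short in the same frame (10.4 mm instead of 12), so I take the heel as seated. I did not push again to confirm it.
- **Lug stop faces:** direct readings of these were too muddled by the bracket in front of them to use.
- **Other things:** the bottle, spool and tape are within 1 mm of where they began. I did not re-measure the plated module, but the arm never worked near it.

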